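Hang a basket of bushings on the bench spring balance by its swing bail

ROBOT

A 6-joint arm with a two-finger parallel gripper is mounted at the origin on a cart in front of the work surface, level with it; the furniture and walls round the work are solid. World frame = base frame: x ahead of the robot, y to its left, z up, the work surface at z = 0. Lengths are in m, angles in rad, forces in N, time in s.
With the tool pointing down it reaches from about 0.375 to 0.975 m from the base axis. Payload 3.8 kg.
Tool frame: the origin (TCP) lies midway between the tips of the shut fingers; the grasp point (between the pads) lies 19 mm behind it; y points along the fingers, x is the direction in which the jaws open and shut, and the axes are right-handed (so a half turn about y gives the same grasp; the last joint's range is limited). The gripper opens to 85 mm and grips with 20 to 120 N. Pads are 22 mm wide; open, the fingers measure 114 mm over their backs; the gripper's body (76 mm by 85 mm) begins 54 mm behind the grasp point. The pads swing forward as they close: fully open they stand 13 mm farther back than shut.
Start: joints at [1.131, 0.264, 1.604, -0, 1.274, -0.037], TCP at [0.265, 0.621, 0.204] pointing down, gripper open.
Joint ranges: [-2.63, 2.63], [-0.94, 2.18], [0.31, 2.57], [-1.31, 4.45], [0, 2.66], [-2.55, 2.55]. Speed limits (rad/s): [2.57, 2.57, 3.14, 3.14, 3.14, 3.14].

INTERFACE

Orientations are given as a rotation vector (axis times angle).
In Python, from bench import robot gives the robot as it stands.
- The arm moves only by the tool move_arm, never from a script. Its argument "plan" is a list of rows, each an object of numbers: "x", "y", "z": the shift along the tool's x, y, z as a fraction of full scale; "twist": the turn about the tool's y as a fraction of full scale. In form: [{"x": .., "y": .., "z": .., "twist": ..}, ...]. A call has exactly 10 rows; each row shifts and turns the pose as measured when the row begins, along the tool's axes as they then stand; what a row does not reach is not made up. Full scale, the value 1, is 0.05 m for a shift and 0.1 rad for a turn. A row lasts 1/10 s, in which the tool goes at most 50 mm and 8.59 degrees, less where a joint would pass 70% of its speed; a pose out of reach is approached as far as the arm can. A call with a number of a shift or a turn outside -1 to 1 is refused whole. A call with a gripper value outside its range is refused whole. "claw" is the opening in per cent of the stroke, from 0 (shut) to 100 (fully open), set as the call begins (left out, the last holds). The fingers move at their own pace and stop on an object; "squeeze" is the grip in N (left out, the last holds). Time passes only in rows, so rows that do not move let the fingers close, or fill a call up. It gives the time, the measured TCP pose, the force and the opening at its end, in the units of the state.
- robot.get_state(): the state, without advancing time (a new reading comes with each control period).
- robot.capture(name): name is "side" or "top"; returns (picture, depth): 420x560x3 uint8, red, green, blue; 420x560 float32, m along the optical axis (not along the pixel's ray), 0 where there is no reading.
- robot.camera_params(name): a dict with "fx", "fy", "cx", "cy" (pixels), "dist_coeffs" ([k1, k2, p1, p2, k3] as OpenCV has them; the pictures are not rectified), "T" (4x4, takes a point from camera to world coordinates). Camera axes: x right, y down, z forward; pixel columns grow to the right and rows downward; lengths in m; the calibration is good to about 2 mm. A picture is of the moment at which its call begins. camera_params takes no time and is no camera call.
- robot.close_job(): hands the job in, once; it reports no verdict.
The state is a dict: "t": time; "joint_pos": joint angles; "qvel": joint speeds; "tau": joint torques, N m; "ee_pos": TCP position; "tool_rot": TCP orientation; "ft_force": force on the tool from outside, world axes, zero at the start; "moment": the same for the moment, N m; "finger_gap": opening from 0.0 (shut) to 1.0 (fully open).
Only numpy, scipy, OpenCV 4.12 (cv2) and the standard library are available. Lean on these libraries where they do the work, as an engineer would, in place of code of your own. Each camera call takes 0.05 s, during which the arm holds its last target.

TASK

Weigh the wire basket with its two bushings: push its folded bail up with a fingertip (gently, do not pinch the bail while it is folded), then take the basket by the grip on its bail and hang it with the bail wire in both prongs of the spring balance's fork. Let the load down slowly, by feel, until the spring carries all of it, so that the fork neither jumps when you let go nor is forced down to its stop, and leave the basket hanging free and still with both bushings in it and the other things on the bench undisturbed.

Things in the scene. Friction and masses are not known exactly. Their poses are not given: they have to be found in the camera images.
- basket: loose wire dip basket, 74 (its x) x 136 (its y) x 70 mm high, floor 3 mm thick, 0.20 kg empty; origin at the centre of its underside, z up. Two bushings stand in it, of an alloy unknown until lifted: under 1 kg in all. It slides easily. The bail is pivoted on the two short (y) ends, 66 mm above the underside, at x = 0. At the back left (x 0.7 m) a fixed toggle clamp 0.26 m tall limits a leaning wrist
- bail (a joint): angle of the basket's bail (rad), a U of 5 mm steel wire, 152 mm wide, its top bar 85 mm from the pivot axis. 0 = folded on its stop, leaning out to the basket's -x side, 25 degrees above level; 1.13 = upright; 1.40 = other stop, 15 degrees past upright. It turns about the basket's +y; the rivets are a little stiff (about 0.2 N at the bar, which weighs 30 g), so it stays where it is put
- bail_grip (a point): centre of the black grip sleeve in the middle of the bail's top bar; sleeve 14 mm diameter, 40 mm long, its axis along the bar = this frame's y. Bare straight wire runs on either side of the sleeve, from 20 to 62 mm from its centre
- bushing_a: turned steel bushing, 52 mm across, 75 mm tall, standing in the basket at its -y end; origin at the centre of its underside
- bushing_b: the same, at the basket's +y end
- balance: spring balance, fixed: grey base plate 200x130x12 mm reaching from 42 mm before to 158 mm behind its origin, slotted column 42x56 mm, 312 mm tall, 125 mm behind. Origin on the worktop straight below the fork's seats; x points to the column (away from the open front of the fork), z up. The prongs go through the bail from the front, between bar and bushings; the basket may hang either way round
- fork (a joint): how far the fork has been pulled down (m): 0 = empty, at its upper stop; 0.048 = lower stop. Spring 250 N/m with 0.3 N preload, light damping: a drop would make it bounce. How far it sinks depends on the weight
- fork_seat (a point): moves with the fork: midpoint between its two seats, at the centre of a 5 mm wire lying in them (z 0.228 empty); y runs through both seats. Prongs of 8 mm round bar at y = +-44 mm, open to -x; each dips in a V with the seat at the bottom: in front a nose to x = -25 mm, 18 mm high above this point, behind a straight shank 16 mm above it from x = 26 mm to the cross bar at 62 to 76 mm
- caliper: caliper, 72x235x15 mm, lying on the left; bystander
- micrometer: outside micrometer, 49x131x19 mm, lying behind the middle of the work area; bystander
- marker_black: paint marker, 14x136x15 mm, lying between basket and balance; bystander
Not all that is in view belongs to the job. Leave any green or turquoise look-alike of the bushing_a alone.

How it is judged:
By the outcome, as a careful person would: the job done as asked, in the order asked, and still so for the second after the job is handed in, with the robot touching nothing.
It also fails if it takes over 72 s, if anything falls off the work surface, if the arm or the gripper's body presses on something with over 40 N, if the wrist force passes 120 N, or if a joint passes its speed limit or range.

## Working session

There is one attempt and no reset: what is moved stays moved. The work goes in short steps, Python scripts to look and compute and a tool call to move; the robot and the scene stay as the last step left them, time stands still between calls to the robot, and variables do not carry over. Pictures are saved under pics/ and viewed, and the job is handed in when it is done.

Besides the shell and the picture viewer there is one more tool, called by a JSON object that holds its "fn" and its "kwargs", one argument or row to a line. move_arm: Moves the arm, as the interface text tells. Its arguments: {"type":"object","properties":{"plan":{"type":"array"},"claw":{"type":"number"},"squeeze":{"type":"number"}},"required":["plan"]}

```bash
mkdir -p pics; ls; python3 - <<'E'
from bench import robot
import cv2,numpy as np
np.set_printoptions(precision=4,suppress=True)
print(robot.get_state())
for n in ("side","top"):
    p,d=robot.capture(n); cv2.imwrite(f"pics/{n}0.png",p[:,:,::-1]); np.save(f"pics/{n}0d.npy",d); print(n,robot.camera_params(n))
E
```

```text
pics
{'t': 0.0, 'joint_pos': array([ 1.1311,  0.2648,  1.6054, -0.    ,  1.2737, -0.0369]), 'qvel': array([ 0.0002, -0.0006,  0.0016,  0.0015, -0.0001, -0.0002]), 'tau': array([ -0.0008, -51.5119, -36.7306,  -0.0003,   0.0132,  -0.    ]), 'ee_pos': array([0.2643, 0.6202, 0.2022]), 'tool_rot': array([-1.3745, -0.9061,  0.9093]), 'ft_force': array([-0.3092, -0.3755,  0.1278]), 'moment': array([0.005 , 0.0163, 0.0045]), 'finger_gap': 0.9992620328133744}
side {'fx': 514.8012513000574, 'fy': 514.8012513000574, 'cx': 276.1731073562169, 'cy': 198.7723957482871, 'dist_coeffs': array([-0.1731,  0.    ,  0.    ,  0.    ,  0.    ]), 'T': array([[ 0.9956,  0.0513, -0.0787,  0.6139],
       [ 0.0918, -0.7075,  0.7007, -0.8545],
       [-0.0197, -0.7048, -0.7091,  1.0827],
       [ 0.    ,  0.    ,  0.    ,  1.    ]])}
top {'fx': 389.4305549950576, 'fy': 389.4305549950576, 'cx': 284.14014568847836, 'cy': 215.2457890366398, 'dist_coeffs': array([-0.0027,  0.    ,  0.    ,  0.    ,  0.    ]), 'T': array([[ 0.0143, -0.9886,  0.15  ,  0.3551],
       [-0.9999, -0.0146, -0.0006,  0.0927],
       [ 0.0028, -0.15  , -0.9887,  1.1342],
       [ 0.    ,  0.    ,  0.    ,  1.    ]])}
```

View pics/side0.png

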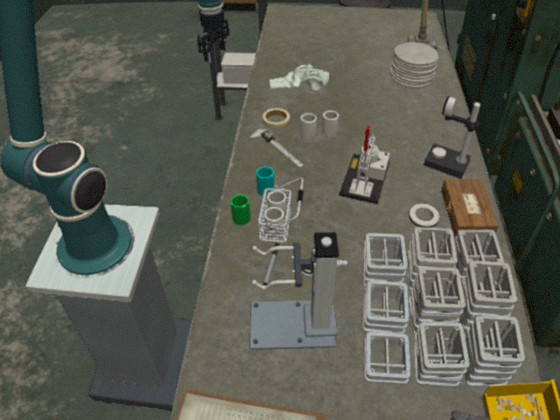

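View pics/top0.png

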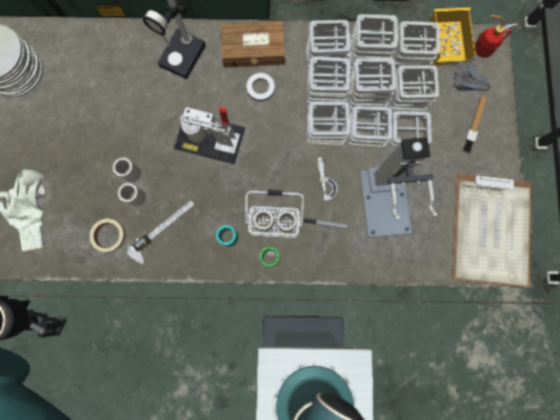

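```bash
cat > h.py <<'E'
import numpy as np,cv2
from bench import robot
from scipy.spatial.transform import Rotation as R
np.set_printoptions(precision=4,suppress=True)
def K(c): return np.array([[c['fx'],0,c['cx']],[0,c['fy'],c['cy']],[0,0,1.]])
def ray(n,uv):
    c=robot.camera_params(n); p=cv2.undistortPoints(np.array(uv,float).reshape(-1,1,2),K(c),np.array(c['dist_coeffs']))[:,0]
    d=np.c_[p,np.ones(len(p))]@c['T'][:3,:3].T
    return c['T'][:3,3],d   # depth along axis = scale
def tri(uvs,uvt):
    o1,d1=ray('side',[uvs]);o2,d2=ray('top',[uvt]);d1=d1[0];d2=d2[0]
    s=np.linalg.lstsq(np.c_[d1,-d2],o2-o1,rcond=None)[0]
    a=o1+s[0]*d1;b=o2+s[1]*d2
    return (a+b)/2,np.linalg.norm(a-b)
def proj(n,P):
    c=robot.camera_params(n);Ti=np.linalg.inv(c['T'])
    return cv2.projectPoints(np.atleast_2d(np.array(P,float)),cv2.Rodrigues(Ti[:3,:3])[0],Ti[:3,3],K(c),np.array(c['dist_coeffs']))[0][:,0]
def cloud(n,d):
    v,u=np.mgrid[0:420,0:560]
    o,r=ray(n,np.c_[u.ravel(),v.ravel()]); P=o+r*d.reshape(-1,1)
    P[d.ravel()==0]=np.nan
    return P.reshape(420,560,3)
def crop(src,out,x0,x1,y0,y1,k):
    im=cv2.imread(src)[y0:y1,x0:x1]; cv2.imwrite(out,cv2.resize(im,None,fx=k,fy=k,interpolation=cv2.INTER_CUBIC))
def st():
    s=robot.get_state(); M=R.from_rotvec(s['tool_rot']).as_matrix()
    print('t',s['t'],'p',s['ee_pos'],'F',s['ft_force'],'M',s['moment'],'gap',s['finger_gap'],'q',s['joint_pos']);print(M)
    return s,M
E
python3 - <<'E'
from h import *
st()
crop('pics/side0.png','pics/s_basket.png',220,340,160,260,6)
crop('pics/top0.png','pics/t_basket.png',230,360,150,250,6)
crop('pics/side0.png','pics/s_bal.png',240,360,225,355,4.6)
crop('pics/top0.png','pics/t_bal.png',340,450,130,245,5)
E
```

```text
t 0.1 p [0.2643 0.6203 0.2024] F [-0.0883  0.4453 -0.1463] M [-0.0108 -0.0106  0.0132] gap 1.0021473581772755 q [ 1.1311  0.2647  1.6053 -0.      1.2737 -0.0369]
[[ 0.392  -0.0009 -0.92  ]
 [ 0.92   -0.0019  0.392 ]
 [-0.0021 -1.      0.0001]]
```

View pics/s_basket.png

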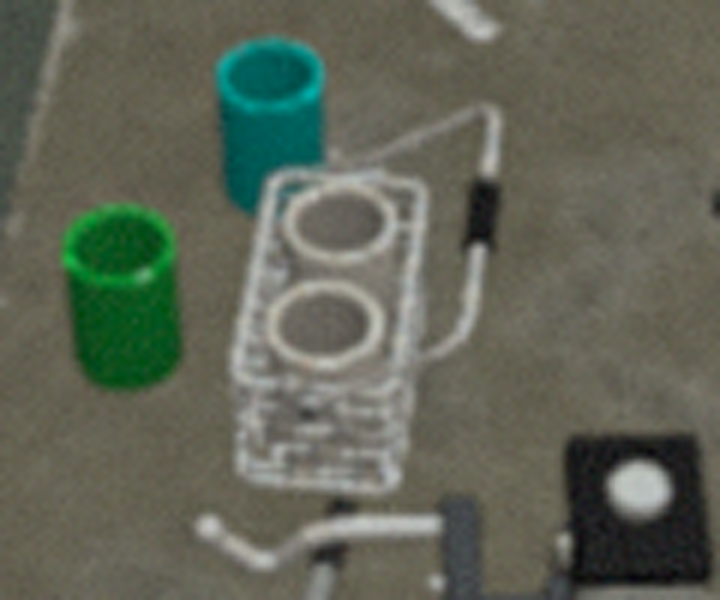

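View pics/t_basket.png

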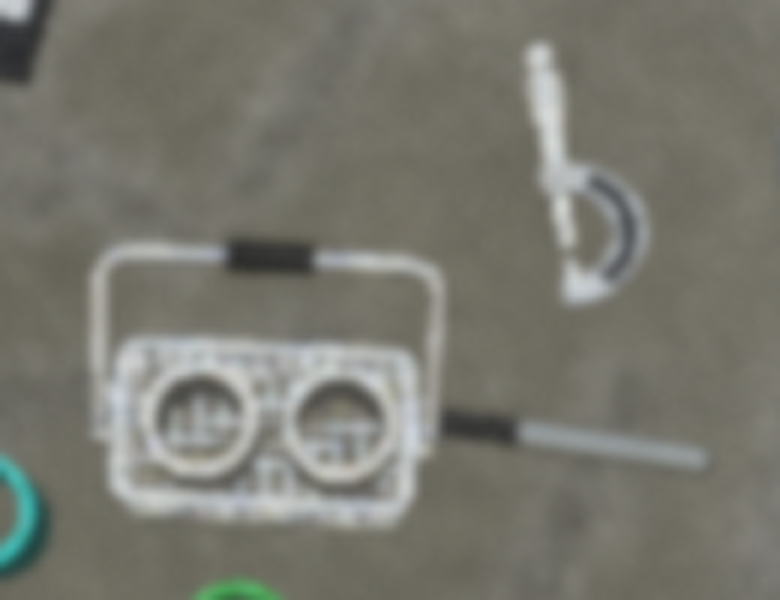

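View pics/s_bal.png

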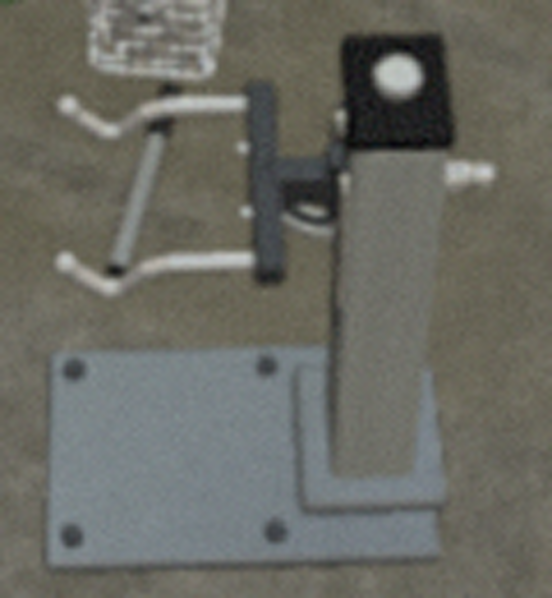

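View pics/t_bal.png

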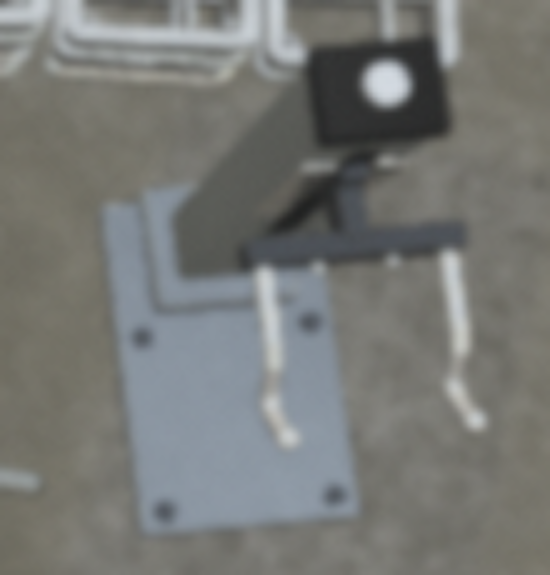

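```bash
python3 - <<'E'
from h import *
S=lambda u,v:(220+(u+.5)/6-.5,160+(v+.5)/6-.5)
T=lambda u,v:(230+(u+.5)/6-.5,150+(v+.5)/6-.5)
SB=lambda u,v:(240+(u+.5)/4.6-.5,225+(v+.5)/4.6-.5)
TB=lambda u,v:(340+(u+.5)/5-.5,130+(v+.5)/5-.5)
for n,a,b in [('grip',S(482,213),T(270,257)),('rimB',S(342,222),T(198,423)),('rimA',S(325,324),T(340,428)),('bailcorner+y',S(488,112),T(103,255)),
 ('bailcorner-y',S(466,335),T(435,270)),
 ('nose+y',SB(67,103),TB(288,438)),('nose-y',SB(64,261),TB(476,422)),('V+y',SB(112,133),TB(271,395)),('V-y',SB(112,288),TB(455,380)),('cross+y',SB(246,103),TB(264,268)),('cross-y',SB(252,260),TB(450,250))]:
    print(n,*tri(a,b))
ds=np.load('pics/side0d.npy');dt=np.load('pics/top0d.npy')
Ct=cloud('top',dt);Cs=cloud('side',ds)
# base plate corners from top image at z=.012
o,d=ray('top',[TB(105,203),TB(143,533),TB(357,516),TB(62+43,203)]); s=(.012-o[2])/d[:,2]; print('plate',o+s[:,None]*d)
for nm,C in(('top',Ct),('side',Cs)):
    m=(C[...,2]>.085)&(C[...,0]>.35)&(C[...,0]<.65)&(C[...,1]>0)&(C[...,1]<.25)&(C[...,2]<.2)
    P=C[m];print(nm,len(P),np.nanpercentile(P,[2,50,98],axis=0))
    m=(C[...,2]>.19)&(C[...,0]>.35)&(C[...,0]<.75)&(C[...,1]>-.3)&(C[...,1]<-.05)&(C[...,2]<.27)
    P=C[m];print(nm,len(P),np.nanpercentile(P,[2,50,98],axis=0))
E
```

```text
grip [0.5695 0.1182 0.1174] 0.0019416560730123635
rimB [0.502  0.1512 0.0735] 0.0006817819515685411
rimA [0.5005 0.0861 0.0737] 0.0003817523095984703
bailcorner+y [0.5694 0.1927 0.1101] 0.004905299628533967
bailcorner-y [0.5661 0.0451 0.1157] 7.725644104067553e-05
nose+y [ 0.4886 -0.1701  0.2424] 0.0022159713508986436
nose-y [ 0.4977 -0.2579  0.2416] 0.0018323313091874083
V+y [ 0.5104 -0.1691  0.2219] 0.00601898827682658
V-y [ 0.5194 -0.2567  0.2225] 0.004935727669340081
cross+y [ 0.5701 -0.1618  0.2398] 0.0016027202395392562
cross-y [ 0.5794 -0.2498  0.2402] 0.0027724639128393343
plate [[ 0.6639 -0.133   0.012 ]
 [ 0.4676 -0.152   0.012 ]
 [ 0.4793 -0.2763  0.012 ]
 [ 0.6639 -0.133   0.012 ]]
top 222 [[0.5276 0.0415 0.0874]
 [0.567  0.1198 0.1174]
 [0.5765 0.1957 0.1252]]
top 998 [[ 0.4955 -0.2562  0.1968]
 [ 0.5837 -0.1911  0.2438]
 [ 0.6485 -0.1566  0.2661]]
side 179 [[0.5284 0.0385 0.0889]
 [0.5668 0.1051 0.1179]
 [0.5759 0.1943 0.1264]]
side 1369 [[ 0.4949 -0.2614  0.1942]
 [ 0.5915 -0.2265  0.2426]
 [ 0.6564 -0.1637  0.266 ]]
```

```bash
python3 - <<'E'
from h import *
for nm in('top','side'):
    C=cloud(nm,np.load(f'pics/{nm}0d.npy'))
    m=(C[...,2]>.1)&(C[...,0]>.55)&(C[...,0]<.6)&(C[...,1]>.05)&(C[...,1]<.185)&(C[...,2]<.14)
    P=C[m]; c=np.median(P,0); f=np.polyfit(P[:,1]-c[1],P[:,0],1);g=np.polyfit(P[:,1]-c[1],P[:,2],1); print(nm,c,f,g)
    for t in (.1,):
        m=(C[...,2]>t)&(C[...,0]>.4)&(C[...,0]<.8)&(C[...,1]>.15)&(C[...,1]<.45)&(C[...,0]>.585)
        P=C[m]; print('clamp',len(P),np.nanpercentile(P,[1,50,99],axis=0))
    m=(C[...,2]>.06)&(C[...,0]>.43)&(C[...,0]<.545)&(C[...,1]>.03)&(C[...,1]<.2)&(C[...,2]<.09)
    P=C[m]; print('rims',len(P),np.nanpercentile(P,[2,50,98],axis=0))
E
```

```text
top [0.569  0.1173 0.1193] [0.0376 0.5691] [-0.0065  0.1194]
clamp 533 [[0.728  0.2354 0.101 ]
 [0.7446 0.2748 0.127 ]
 [0.7772 0.375  0.2621]]
rims 606 [[0.4639 0.0434 0.0645]
 [0.5043 0.1192 0.0725]
 [0.5386 0.1962 0.0839]]
side [0.5697 0.1108 0.12  ] [0.0321 0.5695] [0.0038 0.1203]
clamp 365 [[0.7264 0.2293 0.1015]
 [0.742  0.2527 0.1294]
 [0.7748 0.3632 0.2622]]
rims 705 [[0.4641 0.0416 0.061 ]
 [0.502  0.1091 0.0716]
 [0.5379 0.1919 0.0831]]
```

The target is the wire basket with two grey bushings, top image (275,220), bail grip at (275,192). These could be mistaken for it or its bushings:
- turquoise ring (226,235)
- green ring (269,257)
- grey cups (122,167) and (128,192)
- tray stacks (310–440, 20–145)

The crop shows it's the only basket with a bail and black grip. The bail leans to world +x.

```bash
cat >> h.py <<'E'
def plan(target,yaw,n,squash=True):
    "rows for straight move to target TCP with tool-x yaw; prints rounded rows"
    s=robot.get_state();M=R.from_rotvec(s['tool_rot']).as_matrix();p=s['ee_pos'].copy()
    a=np.arctan2(M[1,0],M[0,0]); tw=-(((yaw-a)+np.pi)%(2*np.pi)-np.pi)
    D=(np.array(target)-p)/n
    rows=[]
    for i in range(n):
        b=a-tw*i/n; Rm=np.array([[np.cos(b),0,-np.sin(b)],[np.sin(b),0,np.cos(b)],[0,-1,0]])
        v=Rm.T@D/.05
        rows.append('{"x":%.2f,"y":%.2f,"z":%.2f,"twist":%.2f}'%(v[0],v[1],v[2],tw/n/.1))
    print('now',p,'yaw',a,'F',s['ft_force']); print(',\n'.join(rows))
E
python3 -c "
from h import *
plan((.61,.118,.2),-.035,20)"
```

```text
now [0.2643 0.6203 0.2024] yaw 1.1679794168002051 F [-0.0883  0.4453 -0.1463]
{"x":-0.33,"y":0.00,"z":-0.51,"twist":0.60},
{"x":-0.30,"y":0.00,"z":-0.53,"twist":0.60},
{"x":-0.26,"y":0.00,"z":-0.55,"twist":0.60},
{"x":-0.23,"y":0.00,"z":-0.57,"twist":0.60},
{"x":-0.19,"y":0.00,"z":-0.58,"twist":0.60},
{"x":-0.16,"y":0.00,"z":-0.59,"twist":0.60},
{"x":-0.12,"y":0.00,"z":-0.60,"twist":0.60},
{"x":-0.09,"y":0.00,"z":-0.60,"twist":0.60},
{"x":-0.05,"y":0.00,"z":-0.61,"twist":0.60},
{"x":-0.01,"y":0.00,"z":-0.61,"twist":0.60},
{"x":0.02,"y":0.00,"z":-0.61,"twist":0.60},
{"x":0.06,"y":0.00,"z":-0.61,"twist":0.60},
{"x":0.10,"y":0.00,"z":-0.60,"twist":0.60},
{"x":0.13,"y":0.00,"z":-0.60,"twist":0.60},
{"x":0.17,"y":0.00,"z":-0.59,"twist":0.60},
{"x":0.20,"y":0.00,"z":-0.58,"twist":0.60},
{"x":0.24,"y":0.00,"z":-0.56,"twist":0.60},
{"x":0.27,"y":0.00,"z":-0.55,"twist":0.60},
{"x":0.30,"y":0.00,"z":-0.53,"twist":0.60},
{"x":0.33,"y":0.00,"z":-0.51,"twist":0.60}
```

{"fn": "move_arm", "kwargs": {
  "claw": 0,
  "squeeze": 40,
  "plan": [
    {"x":-0.33,"y":0,"z":-0.51,"twist":0.6},
    {"x":-0.3,"y":0,"z":-0.53,"twist":0.6},
    {"x":-0.26,"y":0,"z":-0.55,"twist":0.6},
    {"x":-0.23,"y":0,"z":-0.57,"twist":0.6},
    {"x":-0.19,"y":0,"z":-0.58,"twist":0.6},
    {"x":-0.16,"y":0,"z":-0.59,"twist":0.6},
    {"x":-0.12,"y":0,"z":-0.6,"twist":0.6},
    {"x":-0.09,"y":0,"z":-0.6,"twist":0.6},
    {"x":-0.05,"y":0,"z":-0.61,"twist":0.6},
    {"x":-0.01,"y":0,"z":-0.61,"twist":0.6}
  ]
}}

```text
t: 1.1
ee_pos: [0.4358, 0.3588, 0.1957]
tool_rot: [-1.534, -0.424, 0.441]
ft_force: [1.6, 0.3, -0.3]
finger_gap: 0.004
```

```bash
python3 -c "
from h import *
plan((.61,.118,.2),-.035,10)"
```

```text
now [0.4358 0.3588 0.1957] yaw 0.5513855700529159 F [ 1.6165  0.272  -0.2652]
{"x":0.04,"y":-0.01,"z":-0.59,"twist":0.59},
{"x":0.08,"y":-0.01,"z":-0.59,"twist":0.59},
{"x":0.11,"y":-0.01,"z":-0.58,"twist":0.59},
{"x":0.15,"y":-0.01,"z":-0.58,"twist":0.59},
{"x":0.18,"y":-0.01,"z":-0.57,"twist":0.59},
{"x":0.21,"y":-0.01,"z":-0.55,"twist":0.59},
{"x":0.25,"y":-0.01,"z":-0.54,"twist":0.59},
{"x":0.28,"y":-0.01,"z":-0.53,"twist":0.59},
{"x":0.31,"y":-0.01,"z":-0.51,"twist":0.59},
{"x":0.34,"y":-0.01,"z":-0.49,"twist":0.59}
```

{"fn": "move_arm", "kwargs": {
  "plan": [
    {"x":0.04,"y":-0.02,"z":-0.59,"twist":0.59},
    {"x":0.08,"y":-0.02,"z":-0.59,"twist":0.59},
    {"x":0.11,"y":-0.02,"z":-0.58,"twist":0.59},
    {"x":0.15,"y":-0.02,"z":-0.58,"twist":0.59},
    {"x":0.18,"y":-0.02,"z":-0.57,"twist":0.59},
    {"x":0.21,"y":-0.02,"z":-0.55,"twist":0.59},
    {"x":0.25,"y":-0.02,"z":-0.54,"twist":0.59},
    {"x":0.28,"y":-0.02,"z":-0.53,"twist":0.59},
    {"x":0.31,"y":-0.02,"z":-0.51,"twist":0.59},
    {"x":0.34,"y":-0.02,"z":-0.49,"twist":0.59}
  ]
}}

```text
t: 2.1
ee_pos: [0.6088, 0.1026, 0.2008]
tool_rot: [-1.583, 0.064, -0.037]
ft_force: [0.7, 0.3, -0.6]
finger_gap: 0.003
```

```bash
python3 -c "
from h import *
p,d=robot.capture('side');cv2.imwrite('pics/side1.png',p[:,:,::-1]);np.save('pics/side1d.npy',d)
st()
plan((.61,.118,.095),-.035,10)
crop('pics/side1.png','pics/s1.png',200,360,110,250,5)"
```

```text
t 2.15 p [0.6115 0.0985 0.2009] F [ 2.7265 -1.9202  0.4936] M [-0.069  -0.1165 -0.0588] gap -0.0045819916775829625 q [ 0.1278  0.1738  1.7179 -0.0144  1.2669  0.2009]
[[ 0.9975 -0.0151  0.0685]
 [-0.0688 -0.0158  0.9975]
 [-0.0139 -0.9998 -0.0168]]
now [0.6115 0.0985 0.2009] yaw -0.06883095753226261 F [ 2.7265 -1.9202  0.4936]
{"x":-0.01,"y":0.21,"z":0.04,"twist":-0.03},
{"x":-0.01,"y":0.21,"z":0.04,"twist":-0.03},
{"x":-0.01,"y":0.21,"z":0.04,"twist":-0.03},
{"x":-0.01,"y":0.21,"z":0.04,"twist":-0.03},
{"x":-0.01,"y":0.21,"z":0.04,"twist":-0.03},
{"x":-0.01,"y":0.21,"z":0.04,"twist":-0.03},
{"x":-0.00,"y":0.21,"z":0.04,"twist":-0.03},
{"x":-0.00,"y":0.21,"z":0.04,"twist":-0.03},
{"x":-0.00,"y":0.21,"z":0.04,"twist":-0.03},
{"x":-0.00,"y":0.21,"z":0.04,"twist":-0.03}
```

View pics/s1.png

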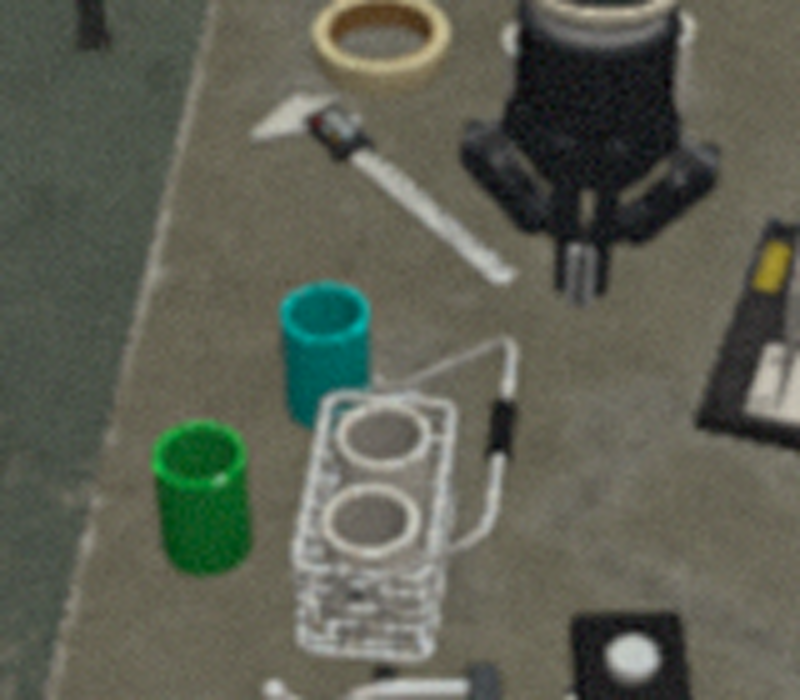

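{"fn": "move_arm", "kwargs": {
  "plan": [
    {"x":0,"y":0.2,"z":0.05,"twist":-0.05},
    {"x":0,"y":0.23,"z":0.05,"twist":-0.05},
    {"x":0,"y":0.23,"z":0.05,"twist":-0.05},
    {"x":0,"y":0.23,"z":0.05,"twist":-0.05},
    {"x":0,"y":0.23,"z":0.05,"twist":-0.05},
    {"x":0,"y":0.23,"z":0.05,"twist":0},
    {"x":0,"y":0.23,"z":0.05,"twist":0},
    {"x":0,"y":0.23,"z":0.03,"twist":0},
    {"x":0,"y":0.15,"z":0,"twist":0},
    {"x":0,"y":0,"z":0,"twist":0}
  ]
}}

```text
t: 3.15
ee_pos: [0.6057, 0.1198, 0.0893]
tool_rot: [-1.587, 0.048, -0.011]
ft_force: [0.1, -1.4, 0.6]
finger_gap: 0.0
```

```bash
python3 -c "
from h import *
p,d=robot.capture('side');cv2.imwrite('pics/side2.png',p[:,:,::-1]);np.save('pics/side2d.npy',d)
st()
crop('pics/side2.png','pics/s2.png',220,360,110,230,6)
p,d=robot.capture('top');cv2.imwrite('pics/top2.png',p[:,:,::-1])
crop('pics/top2.png','pics/t2.png',210,350,140,260,5)
"
```

```text
t 3.2 p [0.6061 0.1199 0.0899] F [ 0.1473 -0.7893  0.5352] M [ 0.0024 -0.0302  0.0152] gap 0.0007486251383505634 q [ 0.1621  0.267   1.8196 -0.0134  1.0802  0.206 ]
[[ 0.999  -0.0229  0.0373]
 [-0.0377 -0.0157  0.9992]
 [-0.0223 -0.9996 -0.0165]]
```

View pics/s2.png

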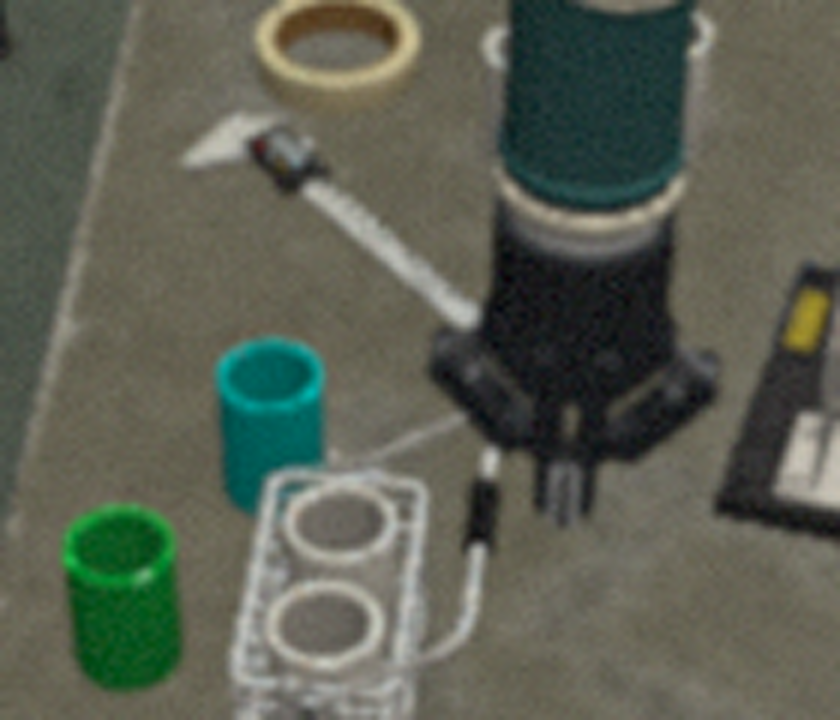

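View pics/t2.png

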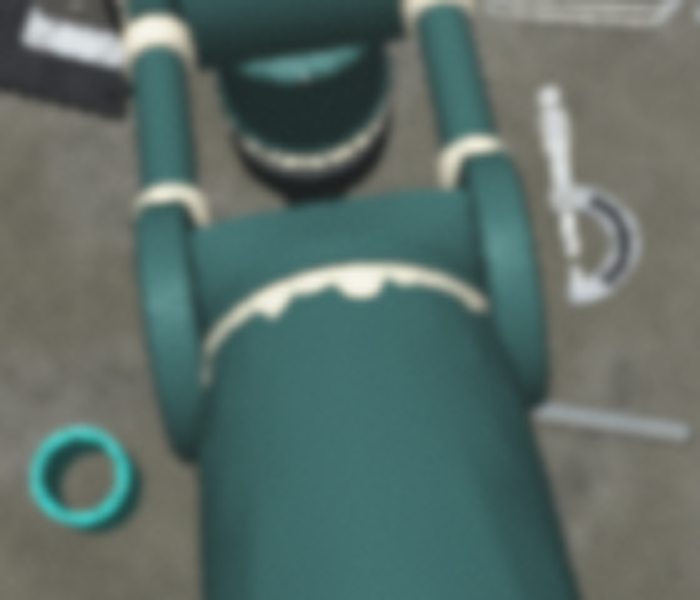

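```bash
python3 -c "
from h import *
s=robot.get_state()
q=lambda P:(proj('side',P)-[220,110]+.5)*6
print('tip',q([s['ee_pos']]),'grip',q([[.5695,.118,.1174],[.578,.118,.102]]))
C=cloud('side',np.load('pics/side2d.npy'))
for (u,v) in [(482,510),(482,490),(482,530),(565,500),(565,515),(550,490),(580,490),(470,400)]:
    U,V=int(220+u/6),int(110+v/6); print((u,v),C[V,U])
"
```

```text
tip [[566.6676 556.5627]] grip [[484.5308 513.1909]
 [503.06   538.6232]]
(482, 510) [0.5692 0.1096 0.1258]
(482, 490) [0.5681 0.1286 0.122 ]
(482, 530) [0.5697 0.102  0.1223]
(565, 500) [0.6058 0.11   0.1354]
(565, 515) [0.6061 0.1089 0.1291]
(550, 490) [0.5977 0.1131 0.1392]
(580, 490) [0.6108 0.1108 0.1423]
(470, 400) [0.5632 0.1111 0.1922]
```

```bash
python3 -c "
from h import *
for n in (1,2):
    C=cloud('side',np.load(f'pics/side{n}d.npy'))
    P={1:[.6115,.0985,.2009],2:[.6061,.1199,.0899]}[n]
    uv=proj('side',[P])[0];print(uv)
    U=int(round(uv[0]))
    for V in range(int(uv[1])-16,int(uv[1])+5): print(V,C[V,U],C[V,U-3])
crop('pics/side2.png','pics/s2b.png',295,335,170,212,14)
"
```

```text
[316.9041 177.7609]
161 [0.6098 0.0931 0.2613] [0.6026 0.0902 0.2633]
162 [0.6099 0.0928 0.2583] [0.6026 0.0948 0.2561]
163 [0.61   0.0912 0.2565] [0.6027 0.0918 0.2555]
164 [0.6101 0.0905 0.2539] [0.6028 0.0918 0.2523]
165 [0.6103 0.0909 0.2502] [0.603  0.0907 0.25  ]
166 [0.6104 0.0925 0.2456] [0.6031 0.091  0.2465]
167 [0.6105 0.0884 0.246 ] [0.6032 0.0912 0.243 ]
168 [0.6106 0.0897 0.2415] [0.6032 0.0926 0.2386]
169 [0.6107 0.0928 0.2355] [0.6034 0.0905 0.2371]
170 [0.6108 0.0899 0.2348] [0.6034 0.0925 0.2321]
171 [ 0.6101  0.3476 -0.0008] [ 0.6007  0.3497 -0.0033]
172 [0.6103 0.3395 0.0023] [0.601  0.3397 0.0016]
173 [ 0.6105  0.3406 -0.0028] [ 0.6011  0.3372 -0.0003]
174 [ 0.6106  0.3365 -0.0034] [ 0.6013  0.3358 -0.0034]
175 [ 0.6108  0.3306 -0.0021] [ 0.6015  0.3319 -0.0039]
176 [ 0.611   0.3265 -0.0026] [ 0.6017  0.3257 -0.0025]
177 [ 0.6111  0.3192 -0.0001] [ 0.6018  0.3226 -0.0038]
178 [0.6113 0.3141 0.0004] [0.6021 0.3078 0.0057]
179 [ 0.6114  0.3118 -0.0017] [0.6022 0.3088 0.0005]
180 [ 0.6116  0.3098 -0.004 ] [ 0.6024  0.3066 -0.0016]
181 [0.6118 0.3005 0.0005] [0.6026 
[... 402 characters left out ...]
  0.1354] [0.5979 0.1134 0.1315]
194 [0.606  0.1084 0.1333] [0.598  0.1127 0.1285]
195 [0.6061 0.1089 0.1291] [0.5982 0.1112 0.1263]
196 [0.6062 0.1087 0.1257] [0.5983 0.1069 0.1268]
197 [0.6063 0.1086 0.122 ] [0.5984 0.1088 0.1212]
198 [0.6055 0.2264 0.0004] [0.5967 0.2223 0.0038]
199 [ 0.6057  0.2231 -0.0006] [0.5968 0.2209 0.001 ]
200 [0.6059 0.2174 0.001 ] [0.597  0.217  0.0007]
201 [ 0.606   0.2145 -0.0003] [0.5972 0.2133 0.0003]
202 [0.6062 0.2101 0.    ] [0.5974 0.2064 0.0031]
203 [ 0.6063  0.2066 -0.0006] [0.5976 0.203  0.0024]
204 [ 0.6065  0.2041 -0.0023] [ 0.5977  0.2017 -0.0005]
205 [0.6067 0.1958 0.0021] [ 0.5979  0.1981 -0.001 ]
206 [0.6069 0.1912 0.0027] [0.5981 0.1909 0.0023]
```

View pics/s2b.png

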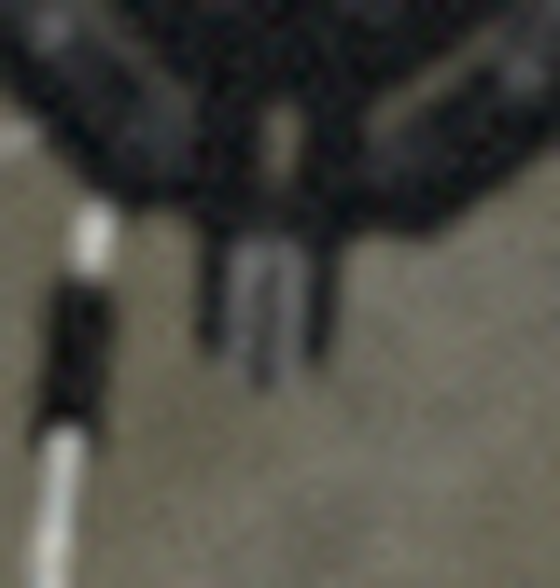

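The side view shows the shut fingertips at crop (567,520), which is z≈0.121 by both pixel and depth. The reported TCP z is 0.090, so I'll trust the picture and use tip = reported + 0.031. Next I'll go lower and look again.

{"fn": "move_arm", "kwargs": {
  "plan": [
    {"x":0,"y":0.1,"z":0,"twist":0},
    {"x":0,"y":0.1,"z":0,"twist":0},
    {"x":0,"y":0.1,"z":0,"twist":0},
    {"x":0,"y":0.1,"z":0,"twist":0},
    {"x":-0.06,"y":0.04,"z":0,"twist":0},
    {"x":-0.06,"y":0,"z":0,"twist":0},
    {"x":-0.06,"y":0,"z":0,"twist":0},
    {"x":0,"y":0,"z":0,"twist":0},
    {"x":0,"y":0,"z":0,"twist":0},
    {"x":0,"y":0,"z":0,"twist":0}
  ]
}}

```text
t: 4.25
ee_pos: [0.5986, 0.1196, 0.07]
tool_rot: [-1.586, 0.043, -0.018]
ft_force: [0.5, -0.1, -0.5]
finger_gap: -0.002
```

```bash
cat >> h.py <<'E'
def look(tag,n='side',box=(220,360,110,230),k=6):
    p,d=robot.capture(n);cv2.imwrite(f'pics/{n}{tag}.png',p[:,:,::-1]);np.save(f'pics/{n}{tag}d.npy',d)
    crop(f'pics/{n}{tag}.png',f'pics/{n}{tag}c.png',*box,k)
    return cloud(n,d)
E
python3 -c "
from h import *
C=look('3'); s,M=st()
uv=proj('side',[s['ee_pos']])[0];U=int(round(uv[0]))
for V in range(int(uv[1])-14,int(uv[1])-2): print(V,C[V,U],C[V,U-3])
"
```

```text
t 4.3 p [0.5988 0.1196 0.0701] F [0.0321 0.7392 0.0663] M [-0.0074  0.0348 -0.0009] gap -0.001733613422100821 q [ 0.1637  0.2705  1.8557 -0.0138  1.0338  0.2094]
[[ 0.9991 -0.0162  0.0384]
 [-0.0387 -0.0147  0.9991]
 [-0.0156 -0.9998 -0.0153]]
193 [0.598  0.1081 0.1368] [0.59   0.1144 0.13  ]
194 [0.5982 0.1049 0.1362] [0.5902 0.1103 0.1303]
195 [0.5981 0.113  0.1245] [0.5902 0.113  0.1239]
196 [0.5984 0.1044 0.1294] [0.5903 0.1125 0.1207]
197 [0.5984 0.109  0.1211] [0.5904 0.1122 0.1172]
198 [0.5985 0.1107 0.1156] [0.5905 0.1129 0.1129]
199 [0.5986 0.1082 0.1144] [0.5905 0.1148 0.1071]
200 [0.5987 0.1088 0.1101] [0.5907 0.111  0.1072]
201 [0.5988 0.1091 0.106 ] [0.5908 0.1095 0.1049]
202 [0.599  0.1054 0.1059] [0.591  0.1071 0.1036]
203 [0.5976 0.2028 0.0026] [0.5888 0.2015 0.0033]
204 [ 0.5977  0.2019 -0.0007] [ 0.5888  0.2074 -0.007 ]
```

View pics/side3c.png

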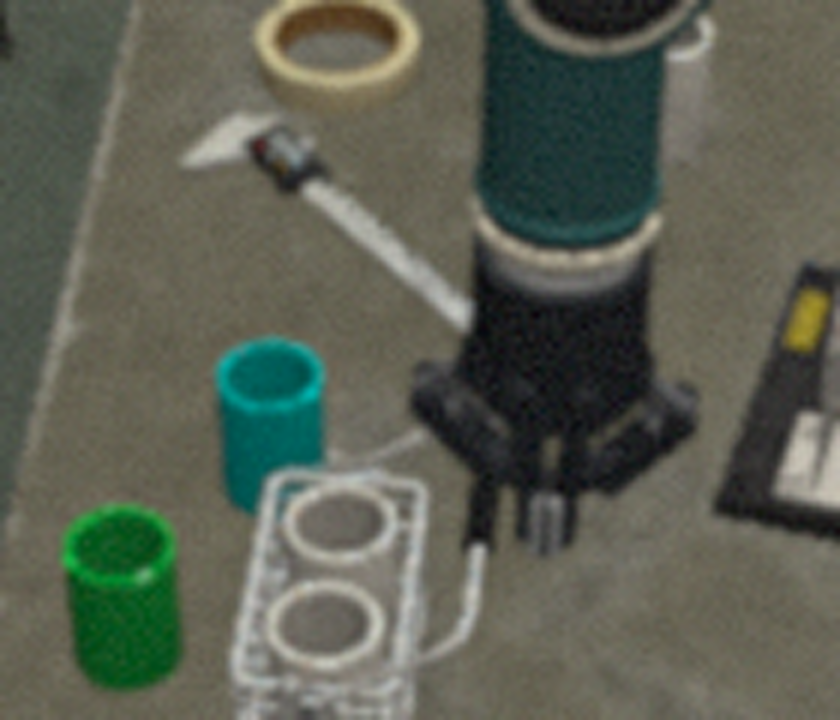

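Fingertip at crop (545,548), z≈0.103. The sleeve is at (480,515), z≈0.117 and about 10 mm away. Now I'll push gently along the bail's arc.

{"fn": "move_arm", "kwargs": {
  "plan": [
    {"x":-0.08,"y":0,"z":0,"twist":0},
    {"x":-0.08,"y":0,"z":0,"twist":0},
    {"x":-0.08,"y":-0.02,"z":0,"twist":0},
    {"x":-0.08,"y":-0.09,"z":0,"twist":0},
    {"x":-0.08,"y":-0.09,"z":0,"twist":0},
    {"x":-0.09,"y":-0.09,"z":0,"twist":0},
    {"x":-0.09,"y":-0.07,"z":0,"twist":0},
    {"x":-0.09,"y":-0.07,"z":0,"twist":0},
    {"x":-0.05,"y":-0.04,"z":0,"twist":0},
    {"x":0,"y":0,"z":0,"twist":0}
  ]
}}

```text
t: 5.3
ee_pos: [0.5625, 0.1214, 0.0985]
tool_rot: [-1.585, 0.038, -0.023]
ft_force: [1.0, 0.4, 0.5]
finger_gap: 0.004
```

```bash
python3 -c "
from h import *
C=look('4'); s,M=st()
"
```

```text
t 5.35 p [0.5626 0.1214 0.0984] F [ 0.0046 -1.2114 -0.0711] M [ 0.0109 -0.0024 -0.0088] gap -0.0012559795099924209 q [ 0.1774  0.1747  1.9155 -0.0143  1.0639  0.2228]
[[ 0.9992 -0.0101  0.0382]
 [-0.0384 -0.0145  0.9992]
 [-0.0095 -0.9998 -0.0149]]
```

View pics/side4c.png

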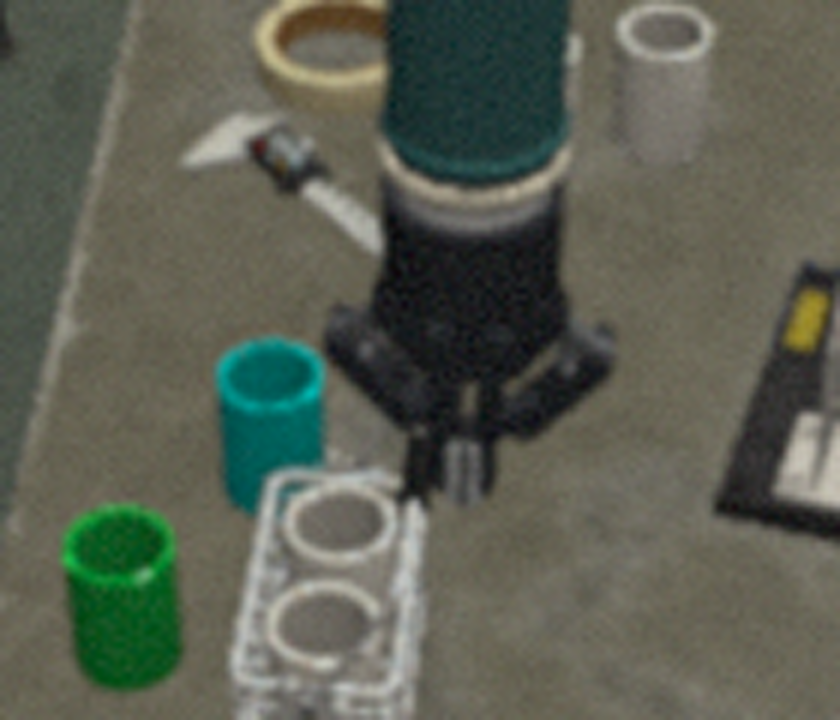

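The sleeve is riding up with the fingertip at (418,465), and the basket hasn't moved. Continuing to upright.

{"fn": "move_arm", "kwargs": {
  "plan": [
    {"x":-0.1,"y":-0.04,"z":0,"twist":0},
    {"x":-0.1,"y":-0.04,"z":0,"twist":0},
    {"x":-0.1,"y":-0.03,"z":0,"twist":0},
    {"x":-0.1,"y":-0.02,"z":0,"twist":0},
    {"x":-0.1,"y":0,"z":0,"twist":0},
    {"x":-0.1,"y":0,"z":0,"twist":0},
    {"x":-0.1,"y":0,"z":0,"twist":0},
    {"x":-0.1,"y":0,"z":0,"twist":0},
    {"x":-0.05,"y":0,"z":0,"twist":0},
    {"x":0,"y":0,"z":0,"twist":0}
  ]
}}

```text
t: 6.35
ee_pos: [0.5145, 0.1233, 0.1044]
tool_rot: [-1.585, 0.041, -0.02]
ft_force: [0.3, -0.4, 0.1]
finger_gap: 0.002
```

```bash
python3 -c "
from h import *
C=look('5'); s,M=st()
"
```

```text
t 6.4 p [0.5147 0.1234 0.1045] F [ 0.0326  0.0837 -0.2452] M [-0.0168 -0.0734  0.0098] gap -0.0025931407074661233 q [ 0.1964  0.0862  2.0037 -0.0133  1.0681  0.2413]
[[ 0.9992 -0.0138  0.0382]
 [-0.0384 -0.0146  0.9992]
 [-0.0132 -0.9998 -0.0151]]
```

View pics/side5c.png

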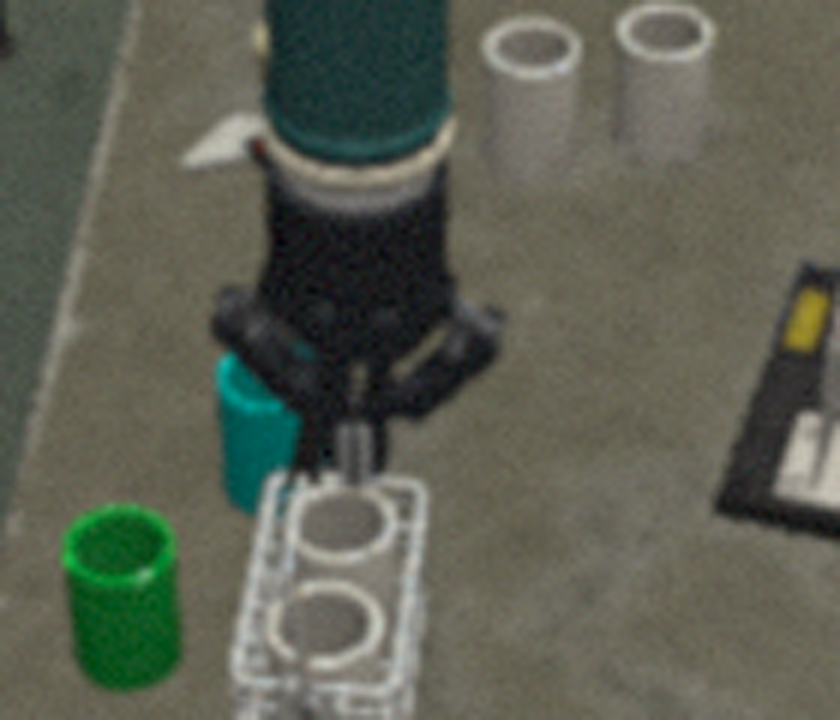

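{"fn": "move_arm", "kwargs": {
  "plan": [
    {"x":0.15,"y":0,"z":0,"twist":0},
    {"x":0.3,"y":0,"z":0,"twist":0},
    {"x":0.4,"y":0,"z":0,"twist":0},
    {"x":0.4,"y":0,"z":0,"twist":0},
    {"x":0.3,"y":-0.3,"z":0,"twist":0},
    {"x":0.1,"y":-0.6,"z":0,"twist":0},
    {"x":0,"y":-0.7,"z":0,"twist":0},
    {"x":0,"y":-0.7,"z":0,"twist":0},
    {"x":0,"y":-0.3,"z":0,"twist":0},
    {"x":0,"y":0,"z":0,"twist":0}
  ]
}}

```text
t: 7.4
ee_pos: [0.6127, 0.1205, 0.2337]
tool_rot: [-1.586, 0.043, -0.02]
ft_force: [0.1, 0.5, -0.4]
finger_gap: -0.003
```

```bash
python3 -c "
from h import *
C=look('6'); s,M=st()
C=look('6','top',(220,330,150,250),7)
"
```

```text
t 7.45 p [0.6122 0.1204 0.2324] F [ 0.3605  0.8798 -0.1266] M [0.0367 0.0448 0.0647] gap 0.004666676914292024 q [ 0.1621  0.1652  1.6696 -0.0134  1.325   0.2056]
[[ 0.9991 -0.0158  0.0399]
 [-0.0402 -0.0158  0.9991]
 [-0.0151 -0.9998 -0.0164]]
```

View pics/side6c.png

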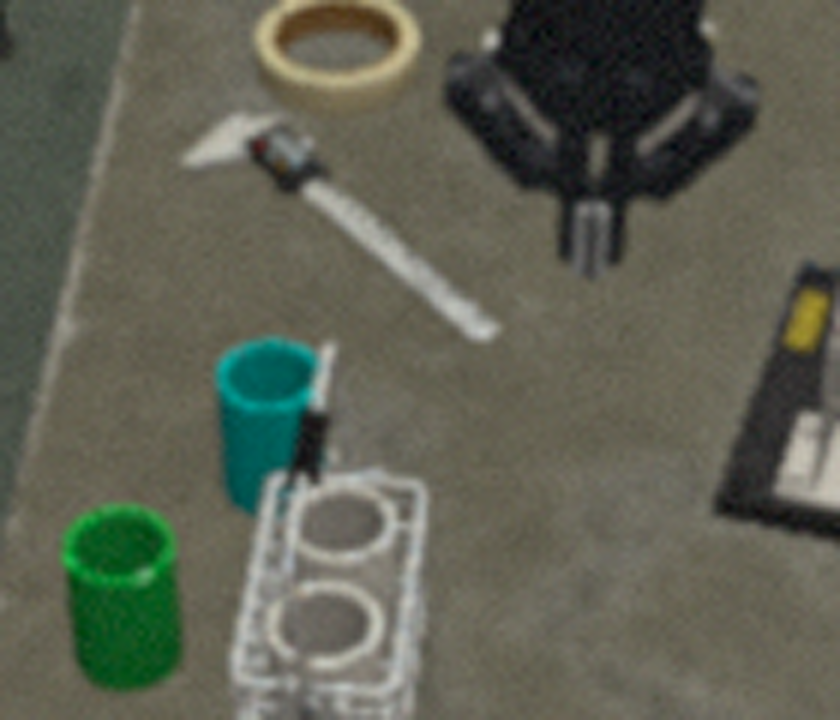

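View pics/top6c.png

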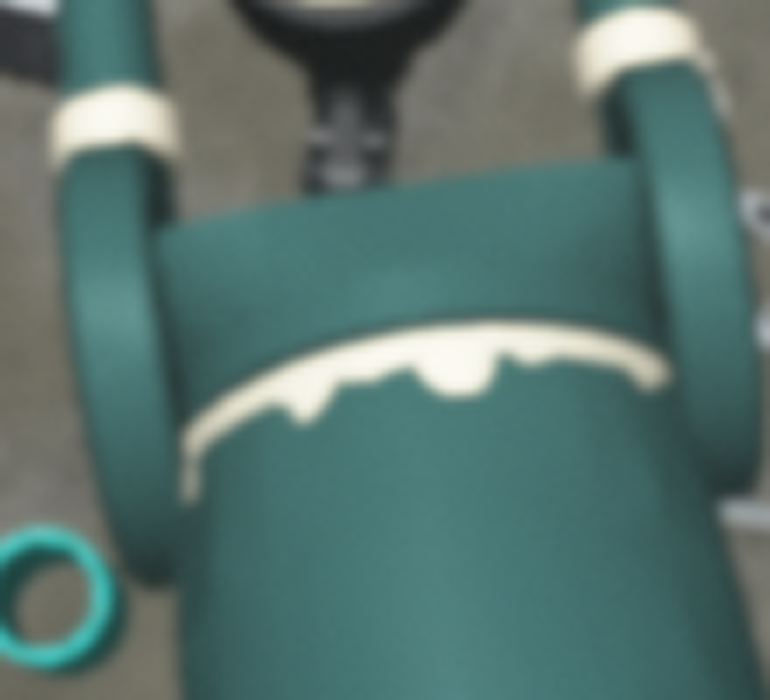

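```bash
python3 -c "
from h import *
C=cloud('side',np.load('pics/side6d.npy'))
m=(C[...,2]>.135)&(C[...,2]<.19)&(C[...,0]>.45)&(C[...,0]<.54)&(C[...,1]>.03)&(C[...,1]<.21)
P=C[m];print(len(P),np.percentile(P,[5,50,95],axis=0),np.polyfit(P[:,1]-.118,P[:,0],1),np.polyfit(P[:,1]-.118,P[:,2],1))
im=cv2.imread('pics/side6.png')
vv,uu=np.where(m)
dark=im[vv,uu].max(1)<60
print('sleeve',P[dark].mean(0),np.percentile(P[dark],[3,97],axis=0),uu[dark].mean(),vv[dark].mean())
C=cloud('side',np.load('pics/side6d.npy'))
o,d=ray('side',[(220+310/6-.4,110+445/6-.4)])
for z in(.140,.145,.15,.155): print(o+d[0]*(z-o[2])/d[0][2])
uv=proj('side',[robot.get_state()['ee_pos']])[0];U=int(round(uv[0]))
for V in range(int(uv[1])-12,int(uv[1])+2): print(V,C[V,U])
"
```

```text
128 [[0.4883 0.0435 0.1426]
 [0.4927 0.1092 0.1538]
 [0.4986 0.18   0.1588]] [0.0358 0.4934] [0.0162 0.1532]
sleeve [0.4927 0.1165 0.1567] [[0.4879 0.0985 0.1528]
 [0.4975 0.1347 0.1619]] 271.0952380952381 183.3095238095238
[0.4912 0.1322 0.14  ]
[0.4918 0.1269 0.145 ]
[0.4925 0.1217 0.15  ]
[0.4931 0.1165 0.155 ]
151 [0.6086 0.1099 0.2788]
152 [0.6087 0.1102 0.2753]
153 [0.6088 0.1128 0.27  ]
154 [0.6089 0.1097 0.2695]
155 [0.6091 0.1069 0.2686]
156 [ 0.6076  0.4192 -0.0001]
157 [ 0.6078  0.4149 -0.0007]
158 [ 0.608   0.411  -0.0015]
159 [ 0.6081  0.4057 -0.0012]
160 [0.6083 0.3956 0.0032]
161 [0.6085 0.3941 0.0003]
162 [ 0.6086  0.391  -0.0013]
163 [ 0.6088  0.3892 -0.0039]
164 [0.609  0.3789 0.0009]
```

```bash
python3 -c "
from h import *
plan((.494,.119,.19),-.036,8)"
```

```text
now [0.6108 0.1203 0.2307] yaw -0.04014105826624866 F [ 0.3514  0.3562 -0.3757]
{"x":-0.29,"y":0.10,"z":-0.01,"twist":-0.01},
{"x":-0.29,"y":0.10,"z":-0.01,"twist":-0.01},
{"x":-0.29,"y":0.10,"z":-0.01,"twist":-0.01},
{"x":-0.29,"y":0.10,"z":-0.01,"twist":-0.01},
{"x":-0.29,"y":0.10,"z":-0.01,"twist":-0.01},
{"x":-0.29,"y":0.10,"z":-0.01,"twist":-0.01},
{"x":-0.29,"y":0.10,"z":-0.01,"twist":-0.01},
{"x":-0.29,"y":0.10,"z":-0.01,"twist":-0.01}
```

{"fn": "move_arm", "kwargs": {
  "claw": 65,
  "plan": [
    {"x":-0.29,"y":0.05,"z":-0.01,"twist":0},
    {"x":-0.29,"y":0.05,"z":-0.01,"twist":0},
    {"x":-0.29,"y":0.05,"z":-0.01,"twist":0},
    {"x":-0.29,"y":0.05,"z":-0.01,"twist":0},
    {"x":-0.29,"y":0.05,"z":-0.02,"twist":0},
    {"x":-0.29,"y":0.05,"z":-0.02,"twist":0},
    {"x":-0.29,"y":0.05,"z":-0.02,"twist":0},
    {"x":-0.2,"y":0.1,"z":-0.02,"twist":0},
    {"x":-0.05,"y":0.1,"z":0,"twist":0},
    {"x":0,"y":0,"z":0,"twist":0}
  ]
}}

```text
t: 8.5
ee_pos: [0.4774, 0.1152, 0.1794]
tool_rot: [-1.595, 0.076, 0.014]
ft_force: [0.7, 0.3, -0.4]
finger_gap: 0.653
```

```bash
python3 -c "
from h import *
C=look('7'); s,M=st()
"
```

```text
t 8.55 p [0.4778 0.1153 0.1797] F [ 0.5445 -0.231   0.2105] M [-0.0175 -0.0003  0.0053] gap 0.6504856731271438 q [ 0.1952 -0.0238  1.9707 -0.0125  1.2557  0.2391]
[[ 0.9976 -0.0575  0.039 ]
 [-0.0404 -0.0235  0.9989]
 [-0.0565 -0.9981 -0.0257]]
```

View pics/side7c.png

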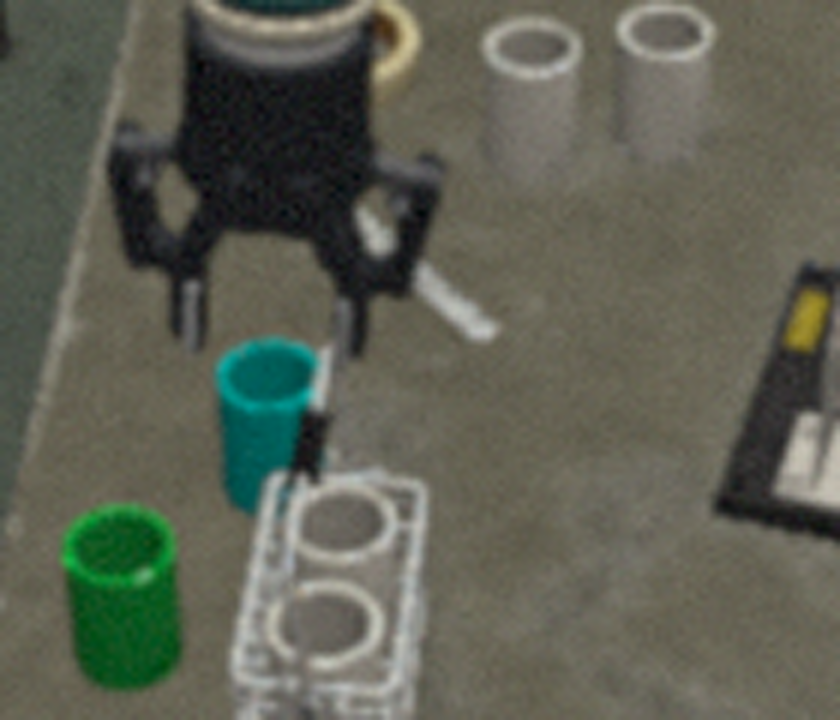

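{"fn": "move_arm", "kwargs": {
  "plan": [
    {"x":0.15,"y":0,"z":0.04,"twist":0},
    {"x":0.15,"y":0,"z":0.04,"twist":0},
    {"x":0.04,"y":0,"z":0,"twist":0},
    {"x":0,"y":0,"z":0,"twist":0},
    {"x":0,"y":0,"z":0,"twist":0},
    {"x":0,"y":0.05,"z":0,"twist":0},
    {"x":0,"y":0.08,"z":0,"twist":0},
    {"x":0,"y":0.05,"z":0,"twist":0},
    {"x":0,"y":0,"z":0,"twist":0},
    {"x":0,"y":0,"z":0,"twist":0}
  ]
}}

```text
t: 9.55
ee_pos: [0.4989, 0.1188, 0.1694]
tool_rot: [-1.594, 0.075, 0.011]
ft_force: [0.7, -0.1, -1.1]
finger_gap: 0.655
```

```bash
python3 -c "
from h import *
C=look('8'); s,M=st()
plan((.4935,.119,.099),-.036,10)
"
```

```text
t 9.6 p [0.4988 0.1189 0.1694] F [-0.3267 -0.2157  0.3174] M [ 0.0241 -0.0452 -0.021 ] gap 0.6542422462874347 q [ 0.1942  0.0242  1.9423 -0.0127  1.2337  0.2389]
[[ 0.9977 -0.0551  0.0395]
 [-0.0408 -0.0231  0.9989]
 [-0.0541 -0.9982 -0.0253]]
now [0.4988 0.1189 0.1694] yaw -0.04085988898954497 F [-0.3267 -0.2157  0.3174]
{"x":-0.01,"y":0.14,"z":-0.00,"twist":-0.00},
{"x":-0.01,"y":0.14,"z":-0.00,"twist":-0.00},
{"x":-0.01,"y":0.14,"z":-0.00,"twist":-0.00},
{"x":-0.01,"y":0.14,"z":-0.00,"twist":-0.00},
{"x":-0.01,"y":0.14,"z":-0.00,"twist":-0.00},
{"x":-0.01,"y":0.14,"z":-0.00,"twist":-0.00},
{"x":-0.01,"y":0.14,"z":-0.00,"twist":-0.00},
{"x":-0.01,"y":0.14,"z":-0.00,"twist":-0.00},
{"x":-0.01,"y":0.14,"z":-0.00,"twist":-0.00},
{"x":-0.01,"y":0.14,"z":-0.00,"twist":-0.00}
```

View pics/side8c.png

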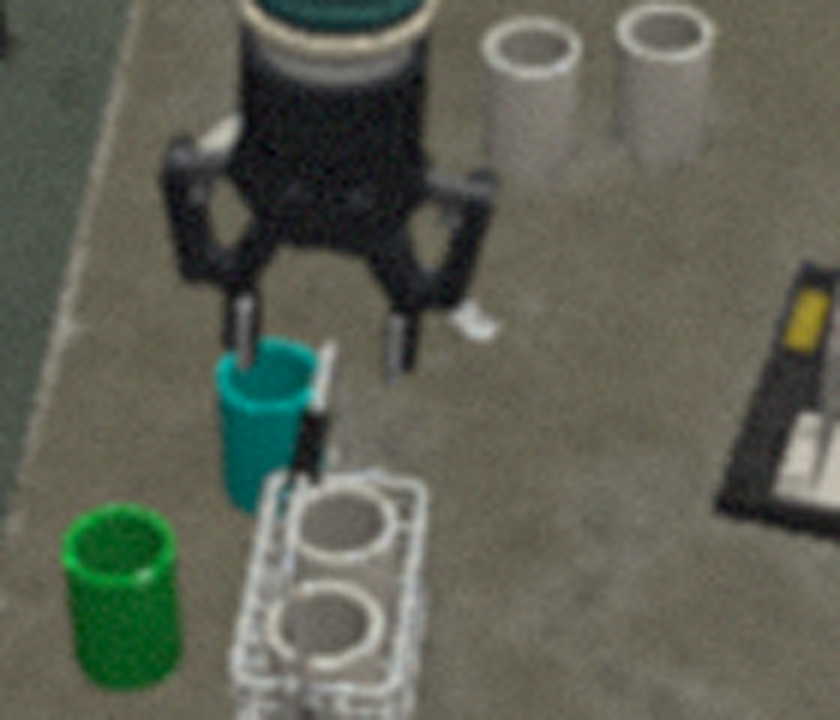

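{"fn": "move_arm", "kwargs": {
  "plan": [
    {"x":0,"y":0.1,"z":0,"twist":0},
    {"x":0,"y":0.16,"z":0,"twist":0},
    {"x":0,"y":0.16,"z":0,"twist":0},
    {"x":0,"y":0.16,"z":0,"twist":0},
    {"x":0,"y":0.16,"z":0,"twist":0},
    {"x":0,"y":0.16,"z":0,"twist":0},
    {"x":0,"y":0.14,"z":0,"twist":0},
    {"x":0,"y":0.1,"z":0,"twist":0},
    {"x":0,"y":0.05,"z":0,"twist":0},
    {"x":0,"y":0,"z":0,"twist":0}
  ]
}}

```text
t: 10.6
ee_pos: [0.4942, 0.1171, 0.1035]
tool_rot: [-1.595, 0.076, 0.013]
ft_force: [-0.2, -0.3, 1.0]
finger_gap: 0.651
```

```bash
python3 -c "
from h import *
C=look('9',box=(240,310,140,200),k=11); s,M=st()
"
```

```text
t 10.65 p [0.4943 0.1172 0.1037] F [ 0.1111 -0.1369 -0.358 ] M [ 0.0112  0.006  -0.0075] gap 0.6494158086147547 q [ 0.1927  0.0788  2.0146 -0.0135  1.1087  0.2393]
[[ 0.9976 -0.057   0.0395]
 [-0.0409 -0.0234  0.9989]
 [-0.056  -0.9981 -0.0257]]
```

View pics/side9c.png

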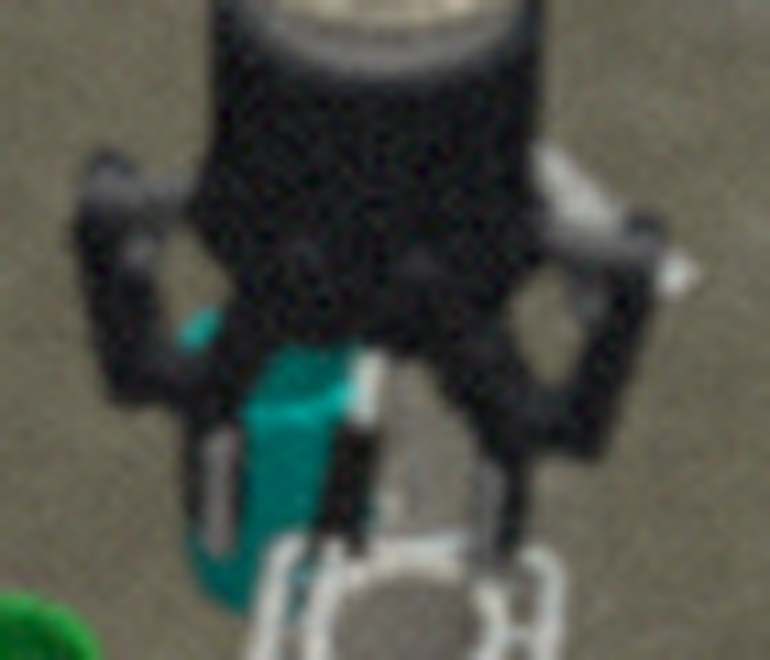

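```bash
python3 -c "
from h import *
C=cloud('side',np.load('pics/side9d.npy'))
for u in (215,490):
  for v in range(420,600,11):
    print((u,v),C[int(140+v/11),int(240+u/11)])
for v in range(430,570,11): print(v,C[int(140+v/11),int(240+345/11)])
"
```

```text
(215, 420) [0.4637 0.1028 0.1864]
(215, 431) [0.4627 0.1082 0.1778]
(215, 442) [0.4628 0.1065 0.1758]
(215, 453) [0.4623 0.1088 0.1701]
(215, 464) [0.4624 0.1074 0.1679]
(215, 475) [0.4619 0.1092 0.1625]
(215, 486) [0.4619 0.1087 0.1594]
(215, 497) [0.4616 0.1094 0.1551]
(215, 508) [0.4619 0.1061 0.1547]
(215, 519) [0.4616 0.1075 0.1497]
(215, 530) [0.4613 0.1082 0.1454]
(215, 541) [0.4615 0.1062 0.1437]
(215, 552) [0.4421 0.2273 0.0211]
(215, 563) [0.4415 0.23   0.0144]
(215, 574) [0.4416 0.2282 0.012 ]
(215, 585) [0.4409 0.231  0.005 ]
(215, 596) [ 0.4406  0.2321 -0.0003]
(490, 420) [0.5276 0.1074 0.1862]
(490, 431) [0.5277 0.1062 0.1838]
(490, 442) [0.5278 0.1045 0.182 ]
(490, 453) [0.5278 0.1034 0.1795]
(490, 464) [0.5273 0.1092 0.1705]
(490, 475) [0.5274 0.1077 0.1684]
(490, 486) [0.5277 0.1039 0.1684]
(490, 497) [0.5273 0.1076 0.1613]
(490, 508) [0.5274 0.1065 0.1588]
(490, 519) [0.5276 0.1037 0.1578]
(490, 530) [0.5275 0.1043 0.1537]
(490, 541) [0.5273 0.1071 0.1474]
(490, 552) [0.5274 0.1049 0.1459]
(490, 563) [0.5275 0.104  0.1431]
(490, 574) [0.5275 0.1035 0.1399]
(490, 585) [0.5221 0.1625 0.0779]
(490, 596) [0.5223 0.1598 0.0767]
430 [0.491  0.1317 0.1577]
441 [0.4914 0.1274 0.1582]
452 [0.4916 0.1249 0.157 ]
463 [0.4921 0.1204 0.1576]
474 [0.4926 0.1158 0.1584]
485 [0.4927 0.1137 0.1568]
496 [0.4932 0.1089 0.1577]
507 [0.4937 0.1044 0.1585]
518 [0.4938 0.1025 0.1567]
529 [0.4943 0.098  0.1574]
540 [0.4938 0.1011 0.1508]
551 [0.4943 0.0964 0.1518]
562 [0.4853 0.1675 0.0783]
```

Sleeve at (345,490), centred between the pads (220…490). Pad tips at z≈0.14, sleeve centre at 0.151. Closing.

{"fn": "move_arm", "kwargs": {
  "claw": 0,
  "squeeze": 60,
  "plan": [
    {"x":0,"y":0,"z":0,"twist":0},
    {"x":0,"y":0,"z":0,"twist":0},
    {"x":0,"y":0,"z":0,"twist":0},
    {"x":0,"y":0,"z":0,"twist":0},
    {"x":0,"y":0,"z":0,"twist":0},
    {"x":0,"y":0,"z":0,"twist":0},
    {"x":0,"y":0,"z":0,"twist":0},
    {"x":0,"y":0,"z":0,"twist":0},
    {"x":0,"y":0,"z":0,"twist":0},
    {"x":0,"y":0,"z":0,"twist":0}
  ]
}}

```text
t: 11.65
ee_pos: [0.4953, 0.1174, 0.105]
tool_rot: [-1.594, 0.074, 0.011]
ft_force: [-0.0, 0.1, -1.3]
finger_gap: 0.143
```

```bash
python3 -c "
from h import *
C=look('10',box=(240,310,140,200),k=11); s,M=st()
"
```

```text
t 11.7 p [0.4953 0.1174 0.105 ] F [ 0.4619 -0.2036 -0.9513] M [-0.0121  0.0085  0.0445] gap 0.1403451169583357 q [ 0.1927  0.0776  2.0131 -0.0135  1.1089  0.2391]
[[ 0.9977 -0.0545  0.0393]
 [-0.0406 -0.023   0.9989]
 [-0.0536 -0.9982 -0.0252]]
```

View pics/side10c.png

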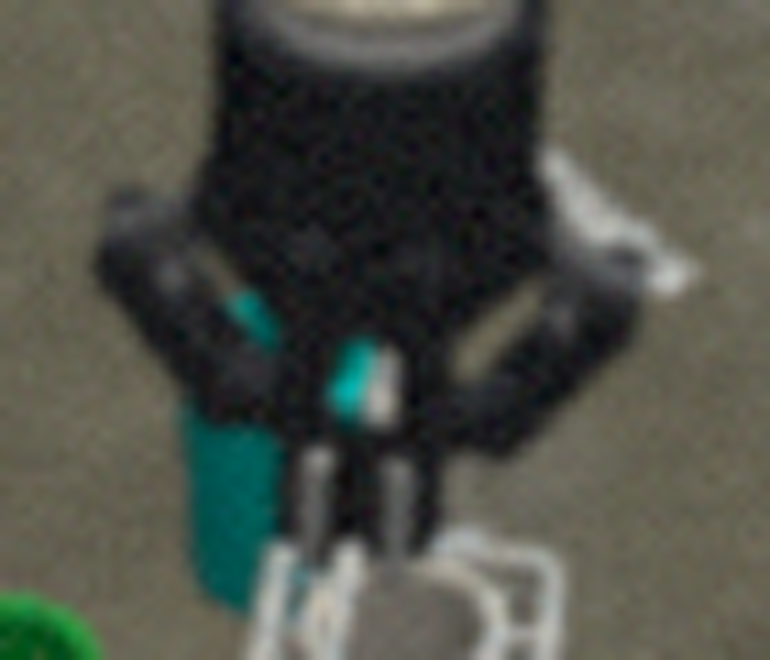

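{"fn": "move_arm", "kwargs": {
  "plan": [
    {"x":0,"y":-0.04,"z":0,"twist":0},
    {"x":0,"y":-0.05,"z":0,"twist":0},
    {"x":0,"y":-0.08,"z":0,"twist":0},
    {"x":0,"y":-0.1,"z":0,"twist":0},
    {"x":0,"y":-0.12,"z":0,"twist":0},
    {"x":0,"y":-0.12,"z":0,"twist":0},
    {"x":0,"y":-0.1,"z":0,"twist":0},
    {"x":0,"y":-0.05,"z":0,"twist":0},
    {"x":0,"y":0,"z":0,"twist":0},
    {"x":0,"y":0,"z":0,"twist":0}
  ]
}}

```text
t: 12.7
ee_pos: [0.4939, 0.1175, 0.1372]
tool_rot: [-1.596, 0.08, 0.017]
ft_force: [0.6, 0.2, -7.0]
finger_gap: 0.137
```

```bash
python3 -c "
from h import *
C=look('11',box=(220,340,130,240),k=6); s,M=st()
"
```

```text
t 12.75 p [0.4938 0.1175 0.1371] F [-0.0903 -0.0012 -5.9272] M [-0.0106 -0.0943  0.0158] gap 0.14657306088721322 q [ 0.1935  0.0479  1.9808 -0.0131  1.1785  0.2391]
[[ 0.9973 -0.0619  0.0393]
 [-0.0408 -0.0245  0.9989]
 [-0.0608 -0.9978 -0.027 ]]
```

View pics/side11c.png

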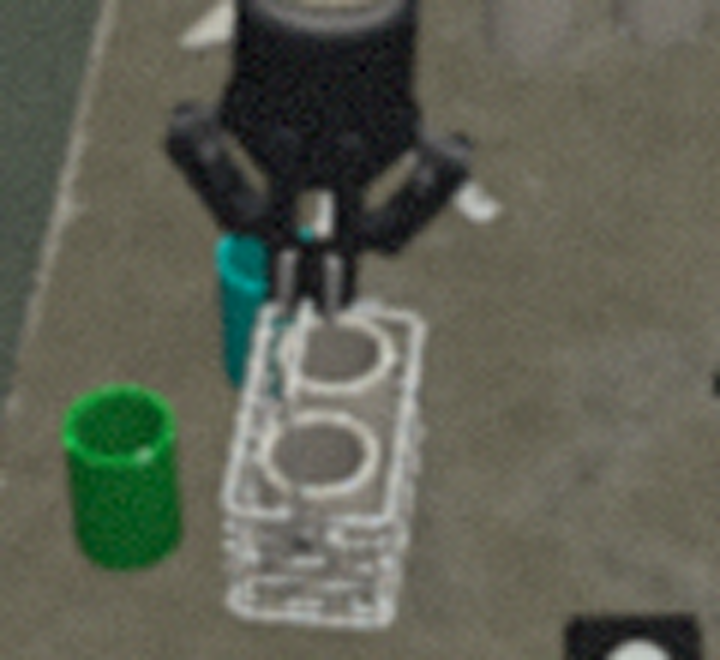

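Basket is lifted level with both bushings in it, rims at (335,355) and (320,453). Its weight is about 6–7 N, so I expect the fork to sink about 24 mm.

{"fn": "move_arm", "kwargs": {
  "plan": [
    {"x":0,"y":-0.08,"z":0,"twist":0},
    {"x":-0.02,"y":-0.16,"z":0,"twist":0},
    {"x":-0.02,"y":-0.24,"z":0,"twist":0},
    {"x":-0.02,"y":-0.28,"z":0,"twist":0},
    {"x":-0.02,"y":-0.28,"z":0,"twist":0},
    {"x":-0.02,"y":-0.28,"z":0,"twist":0},
    {"x":-0.02,"y":-0.24,"z":0,"twist":0},
    {"x":-0.02,"y":-0.16,"z":0,"twist":0},
    {"x":0,"y":-0.08,"z":0,"twist":0},
    {"x":0,"y":0,"z":0,"twist":0}
  ]
}}

```text
t: 13.75
ee_pos: [0.493, 0.1204, 0.2375]
tool_rot: [-1.595, 0.077, 0.014]
ft_force: [0.2, 0.2, -7.4]
finger_gap: 0.138
```

```bash
python3 -c "
from h import *
s,M=st()
plan((.44,-.2185,.232),.10,30)
"
```

```text
t 13.75 p [0.493  0.1204 0.2375] F [ 0.1976  0.2423 -7.4233] M [-0.0411 -0.1164  0.0073] gap 0.13834540125146214 q [ 0.1992 -0.0296  1.8686 -0.012   1.3647  0.2421]
[[ 0.9975 -0.0586  0.0393]
 [-0.0407 -0.0238  0.9989]
 [-0.0576 -0.998  -0.0261]]
now [0.493  0.1204 0.2375] yaw -0.040785797394812064 F [ 0.1976  0.2423 -7.4233]
{"x":-0.03,"y":0.00,"z":-0.23,"twist":-0.05},
{"x":-0.03,"y":0.00,"z":-0.23,"twist":-0.05},
{"x":-0.03,"y":0.00,"z":-0.23,"twist":-0.05},
{"x":-0.03,"y":0.00,"z":-0.23,"twist":-0.05},
{"x":-0.03,"y":0.00,"z":-0.23,"twist":-0.05},
{"x":-0.03,"y":0.00,"z":-0.23,"twist":-0.05},
{"x":-0.03,"y":0.00,"z":-0.23,"twist":-0.05},
{"x":-0.03,"y":0.00,"z":-0.23,"twist":-0.05},
{"x":-0.03,"y":0.00,"z":-0.23,"twist":-0.05},
{"x":-0.04,"y":0.00,"z":-0.23,"twist":-0.05},
{"x":-0.04,"y":0.00,"z":-0.23,"twist":-0.05},
{"x":-0.04,"y":0.00,"z":-0.23,"twist":-0.05},
{"x":-0.04,"y":0.00,"z":-0.23,"twist":-0.05},
{"x":-0.04,"y":0.00,"z":-0.23,"twist":-0.05},
{"x":-0.04,"y":0.00,"z":-0.23,"twist":-0.05},
{"x":-0.04,"y":0.00,"z":-0.22,"twist":-0.05},
{"x":-0.04,"y":0.00,"z":-0.22,"twist":-0.05},
{"x":-0.04,"y":0.00,"z":-0.22,"twist":-0.05},
{"x":-0.05,"y":0.00,"z":-0.22,"twist":-0.05},
{"x":-0.05,"y":0.00,"z":-0.22,"twist":-0.05},
{"x":-0.05,"y":0.00,"z":-0.22,"twist":-0.05},
{"x":-0.05,"y":0.00,"z":-0.22,"twist":-0.05},
{"x":-0.05,"y":0.00,"z":-0.22,"twist":-0.05},
{"x":-0.05,"y":0.00,"z":-0.22,"twist":-0.05},
{"x":-0.05,"y":0.00,"z":-0.22,"twist":-0.05},
{"x":-0.05,"y":0.00,"z":-0.22,"twist":-0.05},
{"x":-0.05,"y":0.00,"z":-0.22,"twist":-0.05},
{"x":-0.05,"y":0.00,"z":-0.22,"twist":-0.05},
{"x":-0.06,"y":0.00,"z":-0.22,"twist":-0.05},
{"x":-0.06,"y":0.00,"z":-0.22,"twist":-0.05}
```

{"fn": "move_arm", "kwargs": {
  "plan": [
    {"x":-0.05,"y":0,"z":-0.05,"twist":0},
    {"x":-0.1,"y":0.0,"z":-0.1,"twist":-0.05},
    {"x":-0.12,"y":0.01,"z":-0.15,"twist":-0.07},
    {"x":-0.12,"y":0.01,"z":-0.2,"twist":-0.07},
    {"x":-0.12,"y":0.01,"z":-0.25,"twist":-0.07},
    {"x":-0.12,"y":0.01,"z":-0.25,"twist":-0.07},
    {"x":-0.1,"y":0.01,"z":-0.25,"twist":-0.07},
    {"x":-0.08,"y":0.01,"z":-0.25,"twist":-0.07},
    {"x":-0.06,"y":0.01,"z":-0.25,"twist":-0.07},
    {"x":-0.04,"y":0.01,"z":-0.25,"twist":-0.07}
  ]
}}

```text
t: 14.75
ee_pos: [0.4362, 0.0131, 0.2337]
tool_rot: [-1.596, 0.034, 0.076]
ft_force: [0.5, -0.4, -7.0]
finger_gap: 0.141
```

```bash
python3 -c "
from h import *
s,M=st()
plan((.44,-.2185,.232),.10,20)
" | head -8
```

```text
t 14.75 p [0.4362 0.0131 0.2337] F [ 0.4896 -0.4484 -7.0403] M [-0.0985 -0.0935 -0.0606] gap 0.14073097821118805 q [-0.004  -0.1652  1.9994 -0.0274  1.3769 -0.0249]
[[ 0.9972 -0.0694 -0.0281]
 [ 0.0263 -0.0266  0.9993]
 [-0.0701 -0.9972 -0.0247]]
now [0.4362 0.0131 0.2337] yaw 0.026328166369042748 F [ 0.4896 -0.4484 -7.0403]
{"x":-0.00,"y":0.00,"z":-0.23,"twist":-0.04},
{"x":-0.00,"y":0.00,"z":-0.23,"twist":-0.04},
{"x":-0.00,"y":0.00,"z":-0.23,"twist":-0.04},
```

{"fn": "move_arm", "kwargs": {
  "plan": [
    {"x":-0.01,"y":0,"z":-0.25,"twist":-0.05},
    {"x":-0.01,"y":0,"z":-0.25,"twist":-0.05},
    {"x":-0.01,"y":0,"z":-0.25,"twist":-0.05},
    {"x":-0.01,"y":0,"z":-0.25,"twist":-0.05},
    {"x":-0.01,"y":0,"z":-0.25,"twist":-0.05},
    {"x":-0.01,"y":0,"z":-0.25,"twist":-0.05},
    {"x":-0.01,"y":0,"z":-0.25,"twist":-0.05},
    {"x":-0.01,"y":0,"z":-0.25,"twist":-0.05},
    {"x":-0.01,"y":0,"z":-0.2,"twist":-0.05},
    {"x":-0.01,"y":0,"z":-0.15,"twist":-0.05}
  ]
}}

```text
t: 15.75
ee_pos: [0.4255, -0.1157, 0.2338]
tool_rot: [-1.594, 0.0, 0.121]
ft_force: [-0.0, -0.3, -6.6]
finger_gap: 0.144
```

```bash
python3 -c "
from h import *
s,M=st()
plan((.44,-.2185,.232),.10,8)
" | head -8
```

```text
t 15.75 p [ 0.4255 -0.1157  0.2338] F [-0.0245 -0.2554 -6.634 ] M [ 0.0079 -0.1685  0.025 ] gap 0.14393757541510407 q [-0.2811 -0.1583  1.9938 -0.0489  1.3718 -0.3468]
[[ 0.9941 -0.0761 -0.0778]
 [ 0.0758 -0.028   0.9967]
 [-0.078  -0.9967 -0.022 ]]
now [ 0.4255 -0.1157  0.2338] yaw 0.0761507444264766 F [-0.0245 -0.2554 -6.634 ]
{"x":0.02,"y":0.00,"z":-0.26,"twist":-0.03},
{"x":0.02,"y":0.00,"z":-0.26,"twist":-0.03},
{"x":0.02,"y":0.00,"z":-0.26,"twist":-0.03},
```

{"fn": "move_arm", "kwargs": {
  "plan": [
    {"x":0.0,"y":0,"z":-0.22,"twist":-0.04},
    {"x":0.0,"y":0,"z":-0.25,"twist":-0.04},
    {"x":0.0,"y":0,"z":-0.25,"twist":-0.04},
    {"x":0.01,"y":0,"z":-0.25,"twist":-0.04},
    {"x":0.01,"y":0,"z":-0.25,"twist":-0.04},
    {"x":0.01,"y":0,"z":-0.25,"twist":-0.03},
    {"x":0.01,"y":0,"z":-0.2,"twist":0},
    {"x":0.01,"y":0,"z":-0.15,"twist":0},
    {"x":0,"y":0,"z":-0.08,"twist":0},
    {"x":0,"y":0,"z":0,"twist":0}
  ]
}}

```text
t: 16.75
ee_pos: [0.4369, -0.2189, 0.2349]
tool_rot: [-1.592, -0.018, 0.141]
ft_force: [-0.1, 0.7, -7.3]
finger_gap: 0.139
```

```bash
python3 -c "
from h import *
s,M=st()
C=look('12',box=(200,340,170,330),k=5)
plan((.44,-.2185,.232),.10,8)
C=look('12','top',box=(330,450,120,260),k=5)
" | head -8
```

```text
t 16.75 p [ 0.4369 -0.2189  0.2349] F [-0.1255  0.7491 -7.3018] M [-0.0559 -0.1373 -0.0425] gap 0.1389521935053785 q [-0.4702 -0.069   1.9118 -0.0604  1.3554 -0.5566]
[[ 0.9919 -0.0768 -0.1016]
 [ 0.0998 -0.0271  0.9946]
 [-0.0791 -0.9967 -0.0192]]
now [ 0.4368 -0.2186  0.2349] yaw 0.10047063778060566 F [-0.2975 -0.3134 -6.4585]
{"x":0.01,"y":0.01,"z":-0.00,"twist":0.00},
{"x":0.01,"y":0.01,"z":-0.00,"twist":0.00},
{"x":0.01,"y":0.01,"z":-0.00,"twist":0.00},
```

View pics/side12c.png

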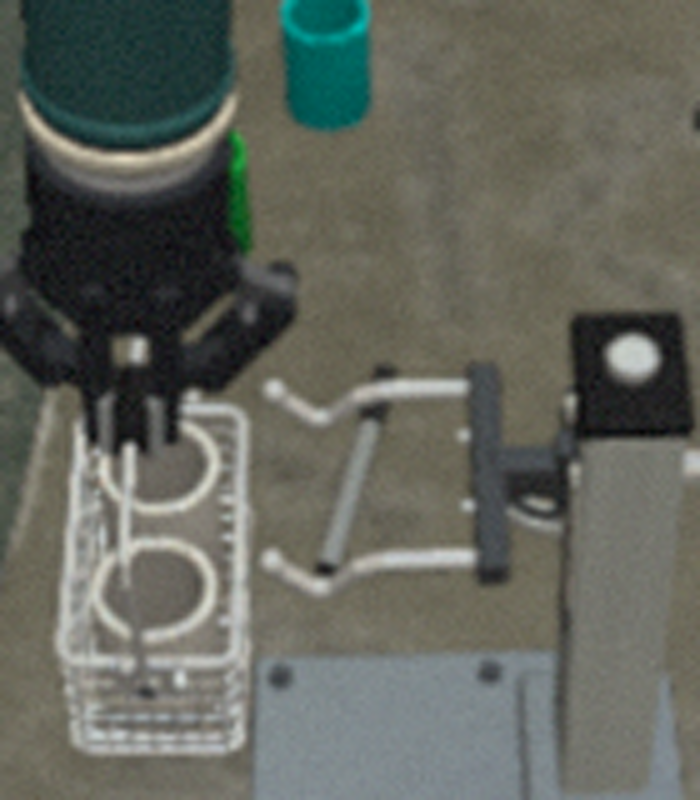

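View pics/top12c.png

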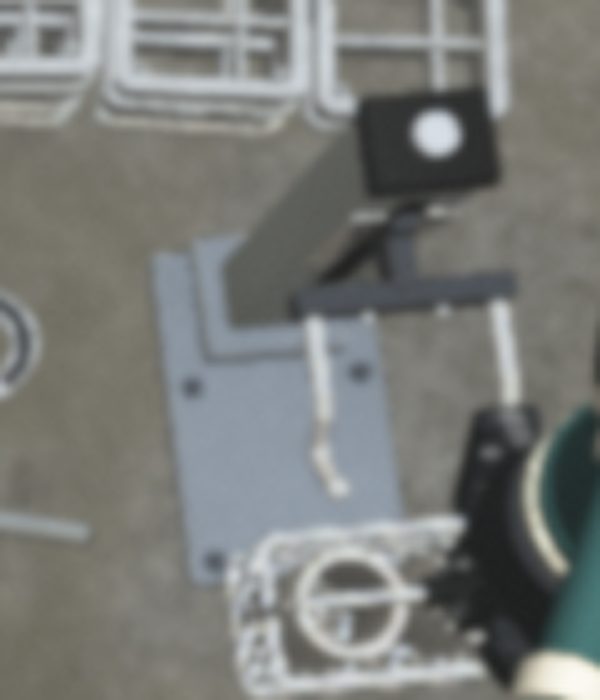

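```bash
python3 -c "
from h import *
for n in('side','top'):
    C=cloud(n,np.load(f'pics/{n}12d.npy')); im=cv2.imread(f'pics/{n}12.png')
    m=(C[...,2]>.235)&(C[...,2]<.31)&(C[...,0]>.40)&(C[...,0]<.47)&(C[...,1]>-.31)&(C[...,1]<-.13)&(im.max(2)>110)
    P=C[m];v,u=np.where(m)
    for p,a,b in sorted(zip(P.tolist(),u,v),key=lambda t:t[0][1]): print(n,np.array(p),a,b)
    m=(C[...,2]>.20)&(C[...,2]<.26)&(C[...,0]>.48)&(C[...,0]<.585)&(C[...,1]>-.28)&(C[...,1]<-.14)&(im.max(2)>110)
    P=C[m]; P=P[np.argsort(P[:,0])]; print(n,'fork',len(P),P[::max(1,len(P)//14)])
"
```

```text
side [ 0.4477 -0.2969  0.2678] 225 288
side [ 0.4463 -0.2967  0.274 ] 224 286
side [ 0.4486 -0.2965  0.2365] 227 297
side [ 0.4471 -0.2961  0.2428] 226 295
side [ 0.4487 -0.2959  0.2599] 226 290
side [ 0.4477 -0.2958  0.2493] 226 293
side [ 0.4463 -0.2957  0.2351] 226 297
side [ 0.4453 -0.2957  0.2454] 225 294
side [ 0.4492 -0.2955  0.2661] 226 288
side [ 0.449  -0.2955  0.2422] 227 295
side [ 0.4476 -0.2955  0.2692] 225 287
side [ 0.4487 -0.295   0.2618] 226 289
side [ 0.4454 -0.2949  0.268 ] 224 287
side [ 0.4491 -0.2949  0.2447] 227 294
side [ 0.4484 -0.2948  0.2376] 227 296
side [ 0.4476 -0.2946  0.2712] 225 286
side [ 0.446  -0.2946  0.2743] 224 285
side [ 0.4496 -0.2942  0.2507] 227 292
side [ 0.4477 -0.2939  0.2736] 225 285
side [ 0.4461 -0.2939  0.2766] 224 284
side [ 0.446  -0.2936  0.2355] 226 296
side [ 0.449  -0.2935  0.2461] 227 293
side [ 0.4488 -0.2931  0.2659] 226 287
side [ 0.4477 -0.2928  0.2753] 225 284
side [ 0.4458 -0.2919  0.2771] 224 283
side [ 0.4478 -0.2919  0.2773] 225 283
side [ 0.4437 -0.2903  0.2779] 223 282
side [ 0.4456 -0.29    0.2777] 224 282
side [ 0
[... 6101 characters left out ...]
0.2634] 387 242
top [ 0.4306 -0.1388  0.256 ] 386 242
top [ 0.4312 -0.1386  0.2481] 385 242
top [ 0.4342 -0.1385  0.2401] 384 241
top [ 0.4317 -0.1379  0.2419] 384 242
top [ 0.4324 -0.1375  0.2612] 386 241
top [ 0.4317 -0.1375  0.2697] 387 241
top [ 0.433  -0.1373  0.2535] 385 241
top fork 239 [[ 0.48   -0.2296  0.2006]
 [ 0.4906 -0.1658  0.2385]
 [ 0.5043 -0.1694  0.2272]
 [ 0.5155 -0.1685  0.2315]
 [ 0.526  -0.1643  0.2391]
 [ 0.5323 -0.2541  0.2378]
 [ 0.537  -0.1656  0.2439]
 [ 0.5428 -0.2542  0.2449]
 [ 0.5486 -0.2561  0.2405]
 [ 0.554  -0.1596  0.2421]
 [ 0.5597 -0.2506  0.244 ]
 [ 0.5655 -0.1617  0.2441]
 [ 0.57   -0.1592  0.2451]
 [ 0.5737 -0.2483  0.2454]
 [ 0.5815 -0.2472  0.243 ]]
```

```bash
cat >> h.py <<'E'
def full(target,yaw,n):
    s=robot.get_state();M=R.from_rotvec(s['tool_rot']).as_matrix()
    v=M.T@(np.array(target)-s['ee_pos'])/.05/n
    a=np.arctan2(M[1,0],M[0,0]); print('now',s['t'],s['ee_pos'],a,s['ft_force'],'per row x,y,z,tw',v,-(yaw-a)/n/.1,'over',n)
E
python3 -c "
from h import *
full((.4365,-.2186,.222),.10,5);M=R.from_rotvec(robot.get_state()['tool_rot']).as_matrix()
print(M.T@np.array([.078,.0077,0])/.05/14)"
```

```text
now 16.85 [ 0.4367 -0.2181  0.2349] 0.10080025900898826 [ 0.0501  0.0127 -6.418 ] per row x,y,z,tw [ 0.0029  0.0515 -0.0008] 0.0016005180179765044 over 5
[ 0.1116 -0.0089 -0.0004]
```

{"fn": "move_arm", "kwargs": {
  "plan": [
    {"x":0,"y":0.05,"z":0,"twist":0},
    {"x":0,"y":0.06,"z":0,"twist":0},
    {"x":0,"y":0.06,"z":0,"twist":0},
    {"x":0,"y":0.05,"z":0,"twist":0},
    {"x":0.03,"y":0.0,"z":0,"twist":0},
    {"x":0.06,"y":-0.01,"z":0,"twist":0},
    {"x":0.11,"y":-0.01,"z":0,"twist":0},
    {"x":0.11,"y":-0.01,"z":0,"twist":0},
    {"x":0.11,"y":-0.01,"z":0,"twist":0},
    {"x":0.05,"y":0,"z":0,"twist":0}
  ]
}}

```text
t: 17.85
ee_pos: [0.4615, -0.214, 0.2231]
tool_rot: [-1.59, -0.021, 0.143]
ft_force: [0.1, -0.2, -6.7]
finger_gap: 0.143
```

```bash
python3 -c "
from h import *
C=look('13',box=(200,340,170,330),k=5)
full((.5145,-.2105,.221),.10,10)
"
```

```text
now 17.9 [ 0.4617 -0.214   0.2231] 0.10295344170138192 [ 0.7645 -0.0892 -6.9442] per row x,y,z,tw [ 0.1058 -0.0041 -0.0041] 0.002953441701381912 over 10
```

View pics/side13c.png

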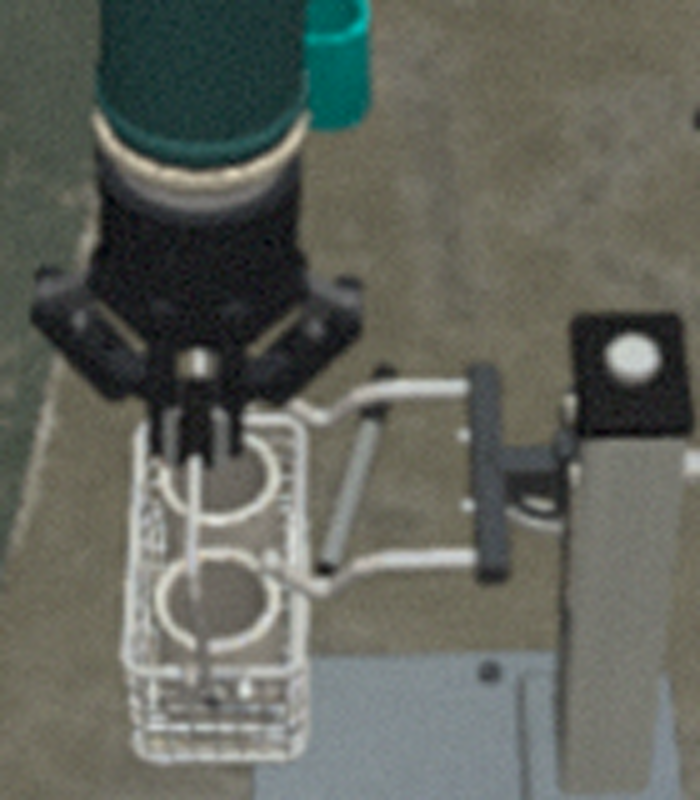

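The near prong nose at (270,560) is above the bushing rims and below bar height, and it sits inside the bail leg. Advancing.

{"fn": "move_arm", "kwargs": {
  "plan": [
    {"x":0.08,"y":0,"z":0,"twist":0},
    {"x":0.12,"y":0,"z":0,"twist":0},
    {"x":0.12,"y":-0.01,"z":0,"twist":0},
    {"x":0.12,"y":-0.01,"z":0,"twist":0},
    {"x":0.12,"y":0,"z":0,"twist":0},
    {"x":0.12,"y":-0.01,"z":0,"twist":0},
    {"x":0.12,"y":0,"z":0,"twist":0},
    {"x":0.1,"y":0,"z":0,"twist":0},
    {"x":0.06,"y":0,"z":0,"twist":0},
    {"x":0,"y":0,"z":0,"twist":0}
  ]
}}

```text
t: 18.9
ee_pos: [0.5141, -0.2084, 0.22]
tool_rot: [-1.59, -0.021, 0.143]
ft_force: [-0.7, 0.8, -7.3]
finger_gap: 0.136
```

```bash
python3 -c "
from h import *
C=look('14',box=(200,340,170,330),k=5)
full((.5145,-.2105,.221),.10,1)
for n in('side',):
    C=cloud(n,np.load(f'pics/{n}14d.npy')); im=cv2.imread(f'pics/{n}14.png')
    m=(C[...,2]>.25)&(C[...,2]<.3)&(C[...,0]>.49)&(C[...,0]<.54)&(C[...,1]>-.31)&(C[...,1]<-.235)&(im.max(2)>110)
    P=C[m]; P=P[np.argsort(P[:,1])]; print(P[::3])
C=look('14','top',box=(330,450,120,260),k=5)
"
```

```text
now 18.95 [ 0.5139 -0.2085  0.22  ] 0.10332955000532772 [-0.2098 -0.8071 -6.3274] per row x,y,z,tw [ 0.0069 -0.0196 -0.0423] 0.03329550005327711 over 1
[[ 0.5251 -0.2858  0.251 ]
 [ 0.5253 -0.2848  0.2598]
 [ 0.525  -0.2835  0.2544]
 [ 0.5252 -0.2818  0.2655]
 [ 0.5247 -0.2793  0.2585]
 [ 0.5247 -0.2778  0.2632]
 [ 0.5225 -0.2747  0.2652]
 [ 0.5224 -0.2724  0.2686]
 [ 0.5241 -0.2697  0.2684]
 [ 0.5216 -0.2656  0.2658]
 [ 0.5233 -0.2635  0.2664]
 [ 0.5231 -0.2605  0.2688]
 [ 0.5206 -0.2566  0.2666]
 [ 0.5224 -0.2534  0.2691]
 [ 0.5216 -0.2469  0.2669]
 [ 0.5195 -0.2456  0.2682]
 [ 0.519  -0.2415  0.266 ]
 [ 0.5207 -0.2379  0.2679]]
```

View pics/side14c.png

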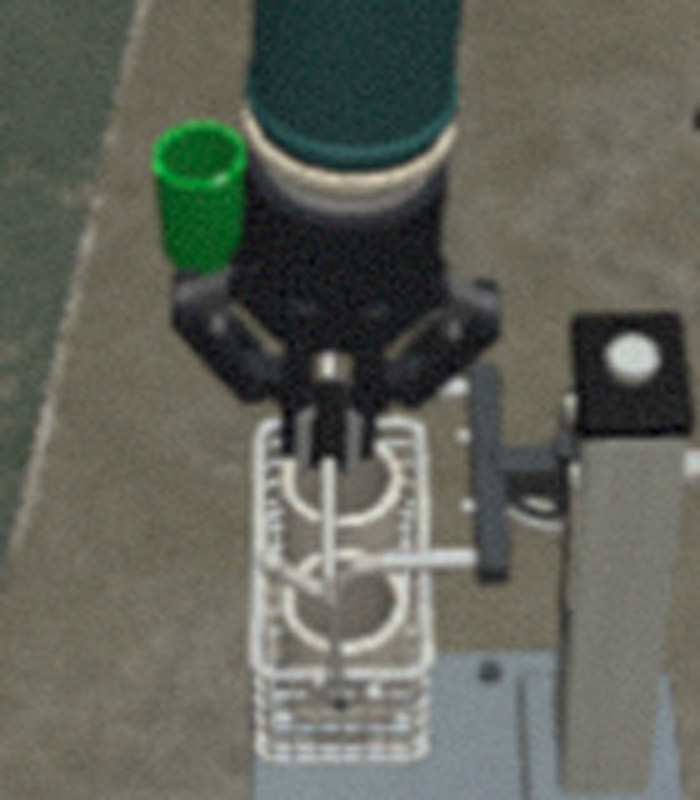

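View pics/top14c.png

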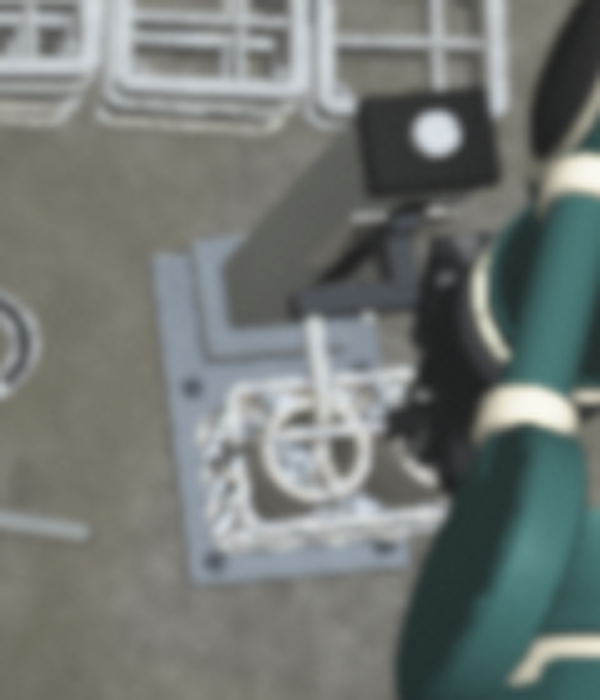

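Bar at (330,520) sits over the near prong's V. It's 38 mm above the seat, about 2 mm behind in x and 6 mm off in y, both within tolerance. Lowering.

{"fn": "move_arm", "kwargs": {
  "plan": [
    {"x":0,"y":0.05,"z":0,"twist":0},
    {"x":0.01,"y":0.08,"z":0,"twist":0},
    {"x":0.01,"y":0.08,"z":0,"twist":0},
    {"x":0.01,"y":0.08,"z":0,"twist":0},
    {"x":0.01,"y":0.08,"z":0,"twist":0},
    {"x":0.01,"y":0.08,"z":0,"twist":0},
    {"x":0,"y":0.06,"z":0,"twist":0},
    {"x":0,"y":0.04,"z":0,"twist":0},
    {"x":0,"y":0.02,"z":0,"twist":0},
    {"x":0,"y":0,"z":0,"twist":0}
  ]
}}

```text
t: 20.0
ee_pos: [0.5124, -0.209, 0.1882]
tool_rot: [-1.589, -0.018, 0.144]
ft_force: [0.2, -0.6, -6.3]
finger_gap: 0.139
```

```bash
python3 -c "
from h import *
C=look('15',box=(240,340,210,330),k=6);st()
"
```

```text
t 20.05 p [ 0.5124 -0.209   0.1883] F [-0.5272 -0.1507 -6.7381] M [ 0.0164 -0.0653 -0.0196] gap 0.14163097095293434 q [-0.3959  0.0919  1.8359 -0.056   1.2772 -0.4813]
[[ 0.9915 -0.0787 -0.1038]
 [ 0.1021 -0.0252  0.9945]
 [-0.0808 -0.9966 -0.017 ]]
```

View pics/side15c.png

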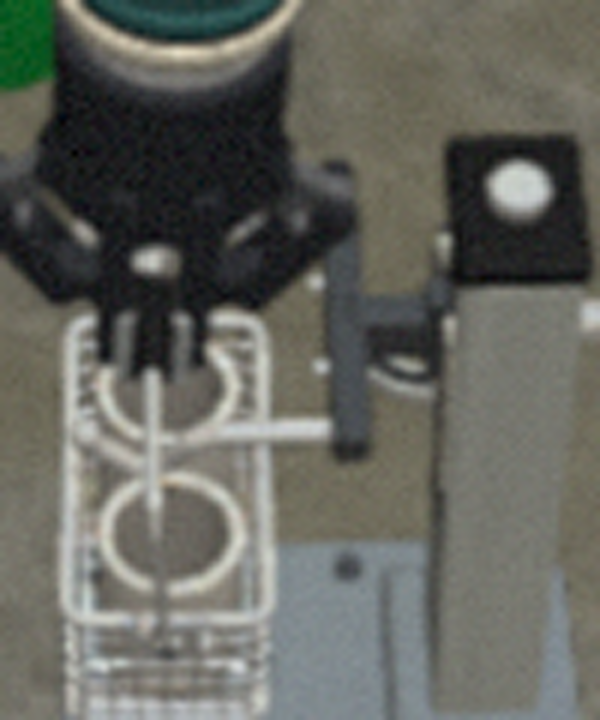

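{"fn": "move_arm", "kwargs": {
  "plan": [
    {"x":0,"y":0.03,"z":0,"twist":0},
    {"x":0,"y":0.03,"z":0,"twist":0},
    {"x":0,"y":0.03,"z":0,"twist":0},
    {"x":0,"y":0.03,"z":0,"twist":0},
    {"x":0,"y":0.03,"z":0,"twist":0},
    {"x":0,"y":0.03,"z":0,"twist":0},
    {"x":0,"y":0.02,"z":0,"twist":0},
    {"x":0,"y":0,"z":0,"twist":0},
    {"x":0,"y":0,"z":0,"twist":0},
    {"x":0,"y":0,"z":0,"twist":0}
  ]
}}

```text
t: 21.05
ee_pos: [0.5124, -0.2097, 0.1793]
tool_rot: [-1.591, -0.02, 0.143]
ft_force: [-1.0, 0.0, -5.4]
finger_gap: 0.139
```

```bash
python3 -c "
from h import *
C=look('16',box=(240,340,210,330),k=6);st()
F=[]
for i in range(3):
    robot.capture('top'); F.append(robot.get_state()['ft_force'])
print(np.array(F))
"
```

```text
t 21.1 p [ 0.5123 -0.2096  0.1792] F [-0.8693  0.0844 -3.358 ] M [0.0069 0.0026 0.0667] gap 0.14119532650399808 q [-0.3969  0.0971  1.8473 -0.0565  1.2583 -0.4811]
[[ 0.9916 -0.0767 -0.1038]
 [ 0.102  -0.0262  0.9944]
 [-0.079  -0.9967 -0.0181]]
[[-0.1995 -0.2769 -5.0655]
 [-0.4577 -0.3576 -5.7738]
 [-0.8626 -0.6794 -5.4395]]
```

View pics/side16c.png

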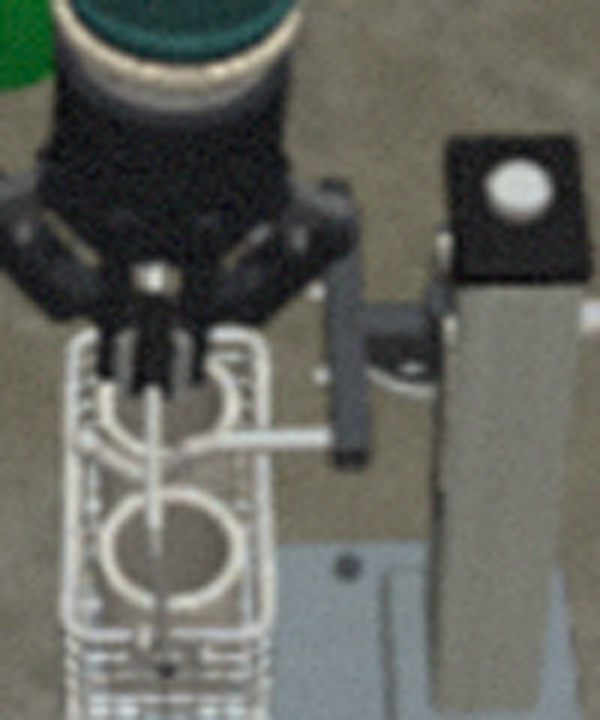

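{"fn": "move_arm", "kwargs": {
  "plan": [
    {"x":-0.01,"y":0.03,"z":0,"twist":0},
    {"x":0,"y":0.03,"z":0,"twist":0},
    {"x":0,"y":0.03,"z":0,"twist":0},
    {"x":0,"y":0.03,"z":0,"twist":0},
    {"x":0,"y":0.03,"z":0,"twist":0},
    {"x":0,"y":0.03,"z":0,"twist":0},
    {"x":0,"y":0.03,"z":0,"twist":0},
    {"x":0,"y":0.03,"z":0,"twist":0},
    {"x":0,"y":0,"z":0,"twist":0},
    {"x":0,"y":0,"z":0,"twist":0}
  ]
}}

```text
t: 22.25
ee_pos: [0.5115, -0.2101, 0.1678]
tool_rot: [-1.591, -0.021, 0.142]
ft_force: [-0.9, 1.0, -2.7]
finger_gap: 0.141
```

```bash
python3 -c "
from h import *
C=look('17',box=(240,340,210,330),k=6);st()
F=[]
for i in range(6):
    robot.capture('top'); F.append(robot.get_state()['ft_force'])
print(np.array(F),np.mean(F,0))
"
```

```text
t 22.3 p [ 0.5115 -0.2101  0.1678] F [-1.3172  1.9275 -2.9306] M [0.0906 0.1107 0.029 ] gap 0.1373206662292238 q [-0.3984  0.1035  1.8621 -0.0569  1.2353 -0.4814]
[[ 0.9918 -0.075  -0.1038]
 [ 0.1021 -0.0267  0.9944]
 [-0.0773 -0.9968 -0.0188]]
[[-1.2348  0.1891 -2.4626]
 [-0.5695  0.8721 -2.1514]
 [-0.7175  0.5795 -2.6127]
 [-0.7134  0.7103 -2.3861]
 [-1.0475 -0.3082 -2.7983]
 [-1.7278  0.5538 -2.8591]] [-1.0018  0.4328 -2.545 ]
```

View pics/side17c.png

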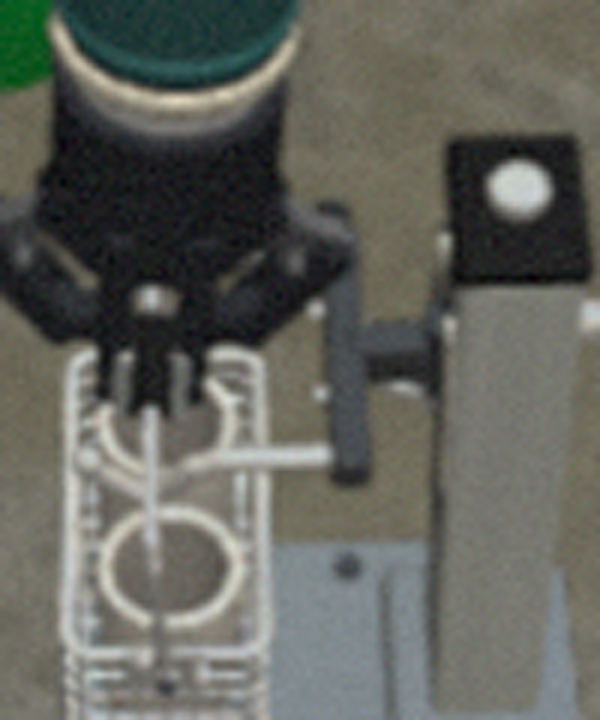

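{"fn": "move_arm", "kwargs": {
  "plan": [
    {"x":-0.01,"y":0.02,"z":0,"twist":0},
    {"x":-0.01,"y":0.02,"z":0,"twist":0},
    {"x":-0.01,"y":0.02,"z":0,"twist":0},
    {"x":0,"y":0.02,"z":0,"twist":0},
    {"x":0,"y":0.02,"z":0,"twist":0},
    {"x":0,"y":0.02,"z":0,"twist":0},
    {"x":0,"y":0.02,"z":0,"twist":0},
    {"x":0,"y":0,"z":0,"twist":0},
    {"x":0,"y":0,"z":0,"twist":0},
    {"x":0,"y":0,"z":0,"twist":0}
  ]
}}

```text
t: 23.6
ee_pos: [0.5114, -0.2103, 0.1618]
tool_rot: [-1.592, -0.025, 0.138]
ft_force: [0.7, 0.9, -1.2]
finger_gap: 0.142
```

```bash
python3 -c "
from h import *
F=[]
for i in range(8):
    robot.capture('top'); F.append(robot.get_state()['ft_force'])
print(np.mean(F,0)); st()
"
```

```text
[ 0.093   1.2636 -0.9464]
t 24.0 p [ 0.5114 -0.2103  0.1617] F [ 0.6229  1.0989 -1.0558] M [ 0.1834 -0.0539 -0.0324] gap 0.14024426658998404 q [-0.3998  0.1052  1.8717 -0.0554  1.2197 -0.4826]
[[ 0.9921 -0.0704 -0.1037]
 [ 0.1021 -0.0267  0.9944]
 [-0.0728 -0.9972 -0.0193]]
```

{"fn": "move_arm", "kwargs": {
  "plan": [
    {"x":0,"y":0.02,"z":0.01,"twist":0},
    {"x":0,"y":0.02,"z":0.01,"twist":0},
    {"x":0,"y":0.02,"z":0.01,"twist":0},
    {"x":0,"y":0.01,"z":0,"twist":0},
    {"x":0,"y":0,"z":0,"twist":0},
    {"x":0,"y":0,"z":0,"twist":0},
    {"x":0,"y":0,"z":0,"twist":0},
    {"x":0,"y":0,"z":0,"twist":0},
    {"x":0,"y":0,"z":0,"twist":0},
    {"x":0,"y":0,"z":0,"twist":0}
  ]
}}

```text
t: 25.0
ee_pos: [0.5115, -0.2103, 0.1588]
tool_rot: [-1.595, -0.026, 0.137]
ft_force: [-0.6, 0.4, 0.2]
finger_gap: 0.143
```

```bash
python3 -c "
from h import *
F=[]
C=look('18',box=(240,340,210,330),k=6)
for i in range(10):
    robot.capture('top'); F.append(robot.get_state()['ft_force'])
print(np.mean(F,0),np.std(F,0)); st()
"
```

```text
[-0.5477  0.1095 -0.4243] [0.7307 0.4088 0.3948]
t 25.55 p [ 0.5115 -0.2103  0.1588] F [-1.3966 -0.0776 -0.6397] M [-0.0051  0.0348  0.0188] gap 0.14130326083753242 q [-0.3985  0.1062  1.8763 -0.0577  1.2119 -0.48  ]
[[ 0.9922 -0.069  -0.1038]
 [ 0.102  -0.0296  0.9943]
 [-0.0716 -0.9972 -0.0223]]
```

View pics/side18c.png

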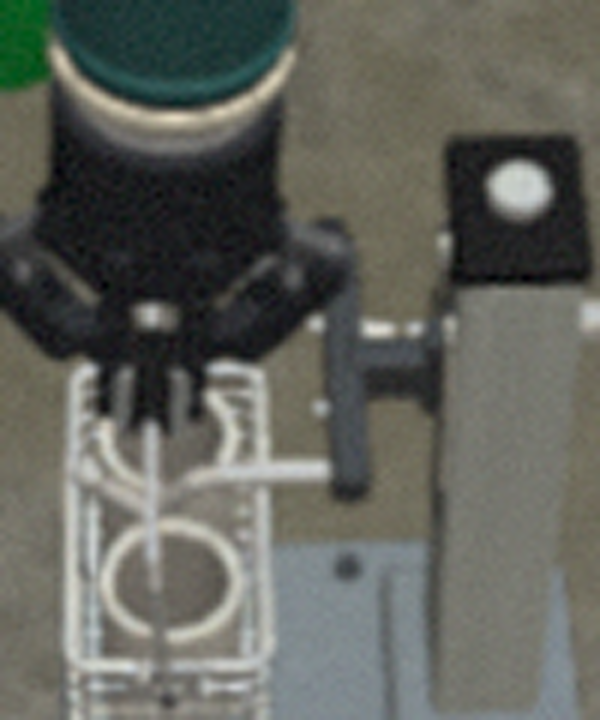

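{"fn": "move_arm", "kwargs": {
  "plan": [
    {"x":-0.01,"y":0.02,"z":0,"twist":0},
    {"x":0,"y":0.02,"z":0,"twist":0},
    {"x":0,"y":0,"z":0,"twist":0},
    {"x":0,"y":0,"z":0,"twist":0},
    {"x":0,"y":0,"z":0,"twist":0},
    {"x":0,"y":0,"z":0,"twist":0},
    {"x":0,"y":0,"z":0,"twist":0},
    {"x":0,"y":0,"z":0,"twist":0},
    {"x":0,"y":0,"z":0,"twist":0},
    {"x":0,"y":0,"z":0,"twist":0}
  ]
}}

```text
t: 26.55
ee_pos: [0.5115, -0.2103, 0.1571]
tool_rot: [-1.595, -0.027, 0.136]
ft_force: [-0.8, 1.0, -0.3]
finger_gap: 0.139
```

```bash
python3 -c "
from h import *
F=[]
for i in range(14):
    robot.capture('top'); F.append(robot.get_state()['ft_force'])
print(np.mean(F,0),np.std(F,0)); st()
"
```

```text
[ 0.2587  0.3863 -0.3221] [0.5822 0.4637 0.5687]
t 27.25 p [ 0.5116 -0.2103  0.1571] F [ 0.6272 -0.0719 -0.0669] M [-0.0103 -0.0944  0.0329] gap 0.1416589682697909 q [-0.3988  0.1066  1.879  -0.0572  1.2073 -0.4804]
[[ 0.9923 -0.0674 -0.1039]
 [ 0.1021 -0.0296  0.9943]
 [-0.0701 -0.9973 -0.0225]]
```

{"fn": "move_arm", "kwargs": {
  "plan": [
    {"x":0,"y":0.01,"z":0,"twist":0},
    {"x":0,"y":0,"z":0,"twist":0},
    {"x":0,"y":0,"z":0,"twist":0},
    {"x":0,"y":0,"z":0,"twist":0},
    {"x":0,"y":0,"z":0,"twist":0},
    {"x":0,"y":0,"z":0,"twist":0},
    {"x":0,"y":0,"z":0,"twist":0},
    {"x":0,"y":0,"z":0,"twist":0},
    {"x":0,"y":0,"z":0,"twist":0},
    {"x":0,"y":0,"z":0,"twist":0}
  ]
}}

```text
t: 28.25
ee_pos: [0.5116, -0.2103, 0.1566]
tool_rot: [-1.595, -0.027, 0.136]
ft_force: [-0.4, 0.5, -1.0]
finger_gap: 0.138
```

```bash
python3 -c "
from h import *
F=[]
for i in range(20):
    robot.capture('top'); F.append(robot.get_state()['ft_force'])
print(np.mean(F,0),np.std(F,0)); st()
C=look('19',box=(240,340,210,330),k=6)
m=(C[...,0]>.525)&(C[...,0]<.568)&(C[...,1]<-.235)&(C[...,1]>-.265)&(C[...,2]>.19)&(C[...,2]<.26)
print('shank top z',np.percentile(C[m][:,2],[10,50,90]))
C=cloud('side',np.load('pics/side0d.npy'));m=(C[...,0]>.525)&(C[...,0]<.568)&(C[...,1]<-.235)&(C[...,1]>-.265)&(C[...,2]>.19)&(C[...,2]<.26)
print('shank top z at start',np.percentile(C[m][:,2],[10,50,90]))
"
```

```text
[0.1195 0.4277 0.1823] [0.5114 0.4616 0.5044]
t 29.25 p [ 0.5115 -0.2103  0.1566] F [ 0.1023  0.5992 -0.5234] M [ 0.0064 -0.0992  0.0485] gap 0.14171687550748474 q [-0.3989  0.1069  1.8795 -0.0572  1.2064 -0.4804]
[[ 0.9923 -0.0673 -0.1038]
 [ 0.102  -0.0296  0.9943]
 [-0.07   -0.9973 -0.0225]]
shank top z [0.2085 0.2151 0.219 ]
shank top z at start [0.2334 0.2416 0.2444]
```

View pics/side19c.png

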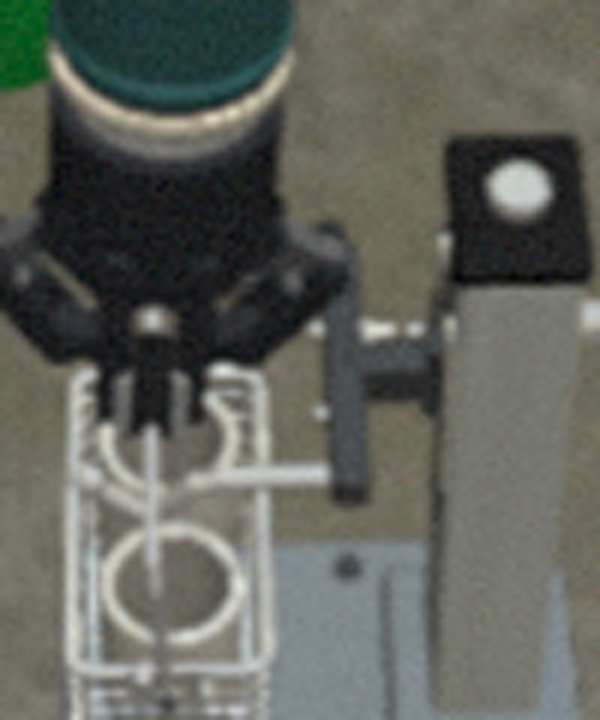

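The residual load is 0.2 ± 0.1 N, and the fork has sunk about 26 mm of its 48 mm. Opening a little.

{"fn": "move_arm", "kwargs": {
  "claw": 38,
  "plan": [
    {"x":0,"y":0,"z":0,"twist":0},
    {"x":0,"y":0,"z":0,"twist":0},
    {"x":0,"y":0,"z":0,"twist":0},
    {"x":0,"y":0,"z":0,"twist":0},
    {"x":0,"y":0,"z":0,"twist":0},
    {"x":0,"y":0,"z":0,"twist":0},
    {"x":0,"y":0,"z":0,"twist":0},
    {"x":0,"y":0,"z":0,"twist":0},
    {"x":0,"y":0,"z":0,"twist":0},
    {"x":0,"y":0,"z":0,"twist":0}
  ]
}}

```text
t: 30.3
ee_pos: [0.5114, -0.2107, 0.1566]
tool_rot: [-1.595, -0.027, 0.136]
ft_force: [-0.2, -0.4, 0.5]
finger_gap: 0.38
```

```bash
python3 -c "
from h import *
C=look('20',box=(240,340,210,330),k=6); st()
"
```

```text
t 30.35 p [ 0.5114 -0.2107  0.1566] F [ 1.3548 -0.5206  1.0237] M [ 0.0125 -0.0635  0.0189] gap 0.3817889482656579 q [-0.3992  0.1069  1.8795 -0.0577  1.2062 -0.4803]
[[ 0.9923 -0.0674 -0.1036]
 [ 0.1018 -0.0301  0.9944]
 [-0.0701 -0.9973 -0.023 ]]
```

View pics/side20c.png

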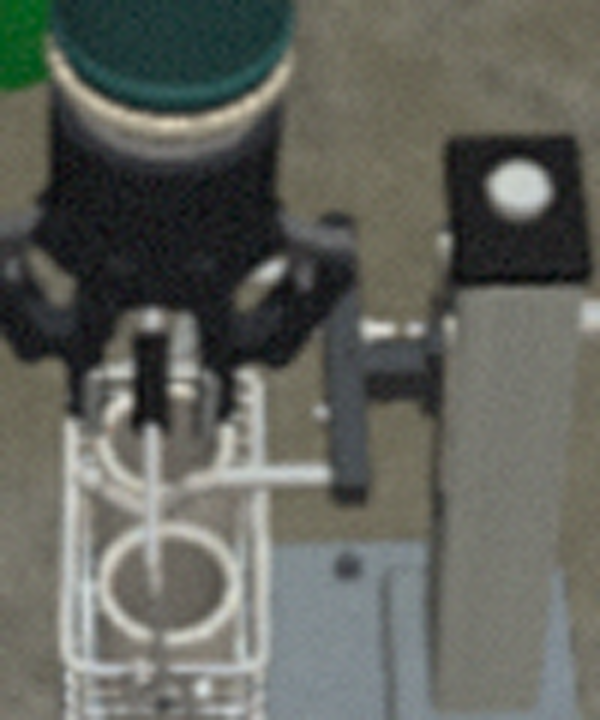

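Fork hasn't moved, and the sleeve hangs clear between the open pads. Retreating straight up.

{"fn": "move_arm", "kwargs": {
  "plan": [
    {"x":0,"y":-0.08,"z":0,"twist":0},
    {"x":-0.01,"y":-0.15,"z":0,"twist":0},
    {"x":-0.01,"y":-0.2,"z":0,"twist":0},
    {"x":-0.02,"y":-0.25,"z":0,"twist":0},
    {"x":-0.02,"y":-0.3,"z":0,"twist":0},
    {"x":-0.02,"y":-0.3,"z":0,"twist":0},
    {"x":-0.02,"y":-0.3,"z":0,"twist":0},
    {"x":-0.02,"y":-0.3,"z":0,"twist":0},
    {"x":0,"y":-0.15,"z":0,"twist":0},
    {"x":0,"y":0,"z":0,"twist":0}
  ]
}}

```text
t: 31.35
ee_pos: [0.5139, -0.2086, 0.2712]
tool_rot: [-1.598, -0.031, 0.131]
ft_force: [0.1, -0.9, -0.7]
finger_gap: 0.377
```

```bash
python3 -c "
from h import *
C=look('21',box=(230,350,190,330),k=5); st()
"
```

```text
t 31.4 p [ 0.5137 -0.2086  0.2706] F [ 1.0871 -0.4762  0.124 ] M [ 0.007  -0.0094 -0.0097] gap 0.37627227415588665 q [-0.3942  0.0344  1.7446 -0.0545  1.4079 -0.4871]
[[ 0.9927 -0.0622 -0.1035]
 [ 0.1017 -0.0323  0.9943]
 [-0.0652 -0.9975 -0.0257]]
```

View pics/side21c.png

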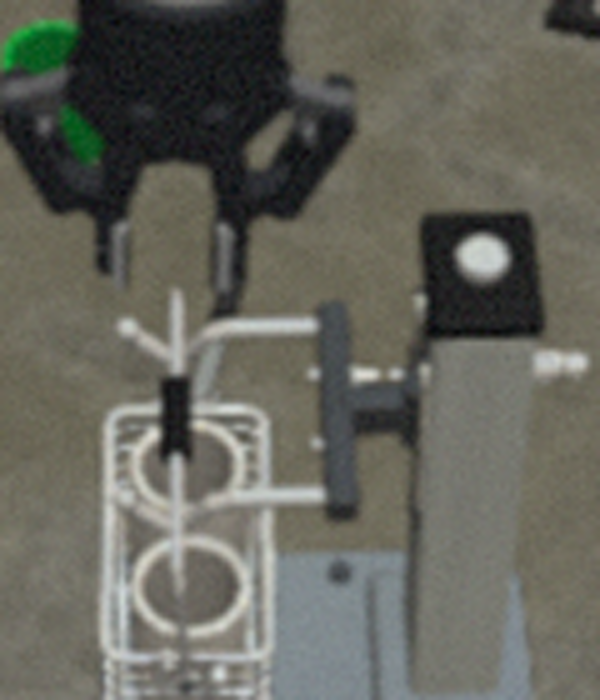

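Bar rests in both prongs, at (177,345) and (177,500), with both bushings in the basket. Backing the arm away to check stillness.

{"fn": "move_arm", "kwargs": {
  "plan": [
    {"x":-0.05,"y":-0.1,"z":0,"twist":0},
    {"x":-0.15,"y":-0.15,"z":0,"twist":0},
    {"x":-0.25,"y":-0.15,"z":0,"twist":0},
    {"x":-0.25,"y":-0.1,"z":0,"twist":0},
    {"x":-0.25,"y":0,"z":0,"twist":0},
    {"x":-0.15,"y":0,"z":0,"twist":0},
    {"x":-0.05,"y":0,"z":0,"twist":0},
    {"x":0,"y":0,"z":0,"twist":0},
    {"x":0,"y":0,"z":0,"twist":0},
    {"x":0,"y":0,"z":0,"twist":0}
  ]
}}

```text
t: 32.4
ee_pos: [0.4504, -0.2135, 0.2988]
tool_rot: [-1.595, -0.026, 0.135]
ft_force: [-0.2, -0.2, 1.0]
finger_gap: 0.379
```

{"fn": "move_arm", "kwargs": {
  "plan": [
    {"x":0,"y":0,"z":0,"twist":0},
    {"x":0,"y":0,"z":0,"twist":0},
    {"x":0,"y":0,"z":0,"twist":0},
    {"x":0,"y":0,"z":0,"twist":0},
    {"x":0,"y":0,"z":0,"twist":0},
    {"x":0,"y":0,"z":0,"twist":0},
    {"x":0,"y":0,"z":0,"twist":0},
    {"x":0,"y":0,"z":0,"twist":0},
    {"x":0,"y":0,"z":0,"twist":0},
    {"x":0,"y":0,"z":0,"twist":0}
  ]
}}

```text
t: 33.4
ee_pos: [0.4513, -0.2132, 0.2979]
tool_rot: [-1.594, -0.026, 0.137]
ft_force: [-0.4, 0.4, -1.0]
finger_gap: 0.382
```

```bash
python3 -c "
from h import *
C=look('22',box=(230,350,190,330),k=5); st()
a=cv2.imread('pics/side22.png')[270:340,240:300].astype(int)
for i in range(4): C=look('23',box=(0,560,0,420),k=1.4)
b=cv2.imread('pics/side23.png')[270:340,240:300].astype(int)
b0=cv2.imread('pics/side21.png')[270:340,240:300].astype(int)
print('diff .2s',np.abs(a-b).mean(),'since 21',np.abs(a-b0).mean())
"
```

```text
t 33.45 p [ 0.4513 -0.2132  0.2979] F [ 0.3941 -0.4116 -0.1845] M [ 0.0165 -0.0732  0.0096] gap 0.38364207925311755 q [-0.4488 -0.081   1.8088 -0.0568  1.4633 -0.5444]
[[ 0.9922 -0.0689 -0.1037]
 [ 0.1019 -0.0295  0.9944]
 [-0.0715 -0.9972 -0.0222]]
diff .2s 2.8067460317460315 since 21 3.063174603174603
```

View pics/side22c.png

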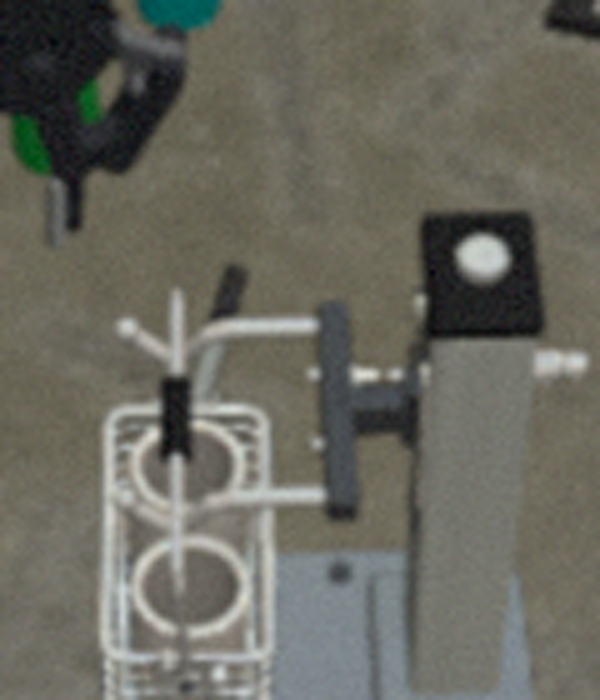

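View pics/side23c.png

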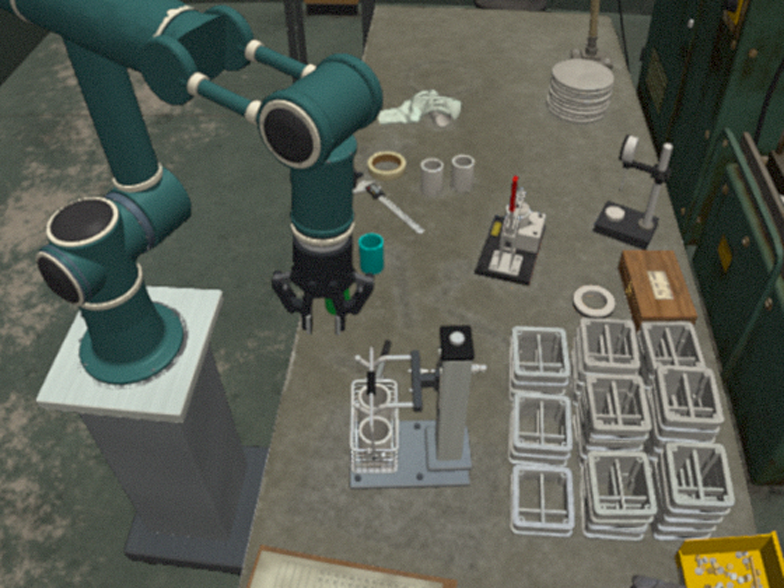

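```bash
python3 -c "
from bench import robot
print(robot.close_job())"
```

```text
the job is handed in; nothing more can be done
None
```

The basket is hanging on the spring balance with the bail wire in both prongs and both bushings inside, and I've handed the job in at about 34 s of the 72 s allowed.

I pushed the bail up along its arc with the shut fingertip, gripped the black sleeve and lifted. The load read about 6.8 N. I brought the bail over the fork from the front and lowered it by feel until 0.2 ± 0.1 N was left on the wrist. I then opened the gripper and backed off upwards.

**Last checks:**
- **Fork:** it sank about 26 mm of its 48 mm, which agrees with the weight. I saw no jump when the gripper opened.
- **Stillness:** side pictures about 2 s apart differ only by about the picture noise. The robot was touching nothing.
- **Bench:** the caliper, the cups and the green and turquoise look-alikes look undisturbed. The marker is partly hidden by the basket, and the micrometer was not checked at the end.

**What disagreed:**
- The reported tool height was about 31–33 mm lower than where the camera showed the fingertips, so I worked from the pictures.
- The bail was folded at about 37° above level, not the 25° in the text.
- The tool picked up a lean of about 4° during the moves, which did no harm.

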